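# Put away the dice case and latch the backgammon box

### The job

Pack up the backgammon set: pick up the small wooden dice case with the upright finger fin, set it in the channel along the middle of the open box and slide it, plain end first, under the wooden bridge until it is fully home against the end wall. Then swing the box's lid shut and press its latch edge down until the brass tab snaps in behind the spring catch and the lid stays shut. Leave everything else on the table where it stands.

Things in the scene. Friction and masses are not known exactly. Their poses are not given: they have to be found in the camera images.
- bg_box: Base half of the wooden backgammon box, fixed, lid open: 240 (x) x 180 (y) x 50 high, walls and floor 8 thick. Origin: centre of the underside, on the table. Lid hinge along its +y top edge, spring catch outside the middle of its -y side. The channel for the dice case runs along y = 0. Flat fixed checkers, 9 high, lie in its two +x corners (x over 21, 50 or more off the centre line).
- channel_mouth (a point): On the box's inner floor (8 above the table), middle of the channel's open end: x = -60, y = 0 of the box. The channel runs from here along the box's +x to the end wall's inner face at x = +112, between two low rails 40 apart, 5 wide, 8 above the inner floor. The first 126 are open above, then comes the bridge.
- bridge (a point): Middle of the bridge's underside: x = +83, y = 0 of the box, 24 above the inner floor. The bridge spans the channel on two posts 40 apart; it is 34 long along x (from +66 to +100), 52 wide in y, 7 thick (top 39 above the table).
- case_home (a point): Where the dice case's origin lies when it is home: x = +67, y = 0 of the box, on the inner floor (8 above the table); case x along box x, its plain end against the end wall. Its fin then stands 17 short of the bridge.
- dice_case: Loose light-wood dice case, closed, 90 (x) x 34 (y) x 20 high, 90 g, with an upright finger fin on top near its -x end: fin 24 long (x), 12 thick (y), centred 30 behind the origin (x = -30, y = 0), from 19 to 43 above the underside. Pinch the fin across its thickness. Origin: centre of the underside; the +x end is the plain end that goes under the bridge. Starts on the table with the fin upwards.
- bg_lid (a joint): Angle of the box's lid: 0 = shut, 1.57 = upright, 2.0 = open stop. Stiffish hinge: stays where left when near upright, sinks shut slowly below about 1.1 rad, and then rests on the spring catch at about 0.06 to 0.08; below 0.02 only when its tab has snapped behind the catch, which takes about 6 to 10 N pressed down on the edge.
- bg_lid_edge (a point): Middle of the lid's free (latch) edge, on the outer face, 180 from the hinge. The lid is a tray 240 x 180 x 20. Shut: at x 0, y -90, 70 above the table, outer face on top; open: the outer face looks away from the box. Its z axis is the outer face's normal, its x runs along the hinge. A brass tab 30 wide hangs from this edge towards the inner side, 40 below this point and 12 beyond the edge.
- bg_lid_hinge (a point): Point on the hinge axis, middle of the box's +y top edge: x = 0, y = +90, z = +50 of the box. The axis runs along the box's x.
- bg_catch (a joint): Outward travel of the brass spring catch (m): 0 = at rest, up to 0.009 as the tab pushes it out; springs back to near 0.
- bg_catch_nose (a point): Tip of the spring catch's nose at rest: outside the middle of the box's -y wall, 40 above the table. Nose 34 wide along the box's x; the catch stands up to 113 from the box's centre line and 50 high.
- domino_box: Bystander: loose light-wood domino box, 100 x 36 x 20, plain, no fin. Origin: centre of the underside.
- ashtray: Bystander: round white ceramic ashtray, 110 across, 30 high, empty. Origin: centre of the underside.
- glass_dish: Bystander: round blue glass dish with a steel twist cap, 96 across, 62 high. Origin: centre of the underside.
- bell: Bystander: small steel bell with a handle, 60 across, 67 high. Origin: centre of the underside.
- remote_holder: Bystander: black plastic remote holder with three slots and two remotes, 90 x 150, 166 high with the remotes. Origin: centre of the underside.
- tea_glass: Bystander: empty clear tea glass, 60 across, 85 high. Origin: centre of the underside.
- dice_cup: Bystander: brown leather dice cup, 72 across, 85 high. Origin: centre of the underside.
Mind the look-alikes: they are no part of the job. Leave any green or pink look-alike of the dice_case alone.

How it is judged (in metres and radians):
On the way, in this order (a step that is already met when the one before it is completed fails the run):
1. the dice case is home: flat in the channel, under the bridge, against the end wall (x of dice_case in the frame of bg_box above 0.061 m and y of dice_case in the frame of bg_box between -0.006 and 0.006 m and z of dice_case in the frame of bg_box below 0.012 m and angle between the x axis of dice_case and the x axis of bg_box, either way round below 0.1 rad and angle between dice_case's own z axis and vertical below 0.1 rad), for 0.2 s.
2. the lid is shut and its tab is behind the spring catch (value of joint bg_lid below 0.02 rad and value of joint bg_catch below 0.0025 m), for 0.2 s.
At the end, for the whole second after the job is handed in: The dice case lies flat in the channel under the bridge, within 6 mm of the end wall, at most 6 mm off the channel's centre line and 4 mm above its floor, straight to 0.1 rad and at rest; the lid angle is below 0.02 rad with the catch sprung back (less than 2.5 mm out) (all of step 1 and all of step 2 and linear speed of dice_case below 0.01 m/s); the robot touches nothing.
It fails at once if a bystander is shifted more than 30 mm or tipped (distance of any of domino_box, ashtray, glass_dish, bell, remote_holder, tea_glass, dice_cup from where it was at the start of the episode above 0.03 m or angle between any of domino_box, ashtray, glass_dish, bell, remote_holder, tea_glass, dice_cup's own z axis and vertical above 0.5 rad).
It also fails if it takes over 64 s, if anything falls off the work surface, if the arm or the gripper's body presses on something with over 40 N, if the wrist force passes 120 N, or if a joint passes its speed limit or range.

### The arm

A 6-joint arm with a two-finger parallel gripper is mounted at the origin on the work surface. World frame = base frame: x ahead of the robot, y to its left, z up, the work surface at z = 0. Lengths are in m, angles in degrees, forces in N, time in s.
With the tool pointing down it reaches from about 0.25 to 0.725 m from the base axis. Payload 9.7 kg.
Tool frame: the origin (TCP) lies on the centre line of the jaws, within the pads' length; the fingertips stand 19 mm ahead of it and the grasp point (between the pads) is the TCP; z points along the fingers, y is the direction in which the jaws open and shut (so a half turn about z gives the same grasp; the last joint's range is limited). The gripper opens to 85 mm and grips with 20 to 120 N. Pads are 22 mm wide; open, the fingers measure 114 mm over their backs; the gripper's body (76 mm by 85 mm) begins 54 mm behind the grasp point. The pads swing forward as they close: fully open they stand 13 mm farther back than shut.
Start: joints at [-66.234, 4.979, 10.078, 95.1, 0, 90], TCP at [0.222, -0.503, 0.25] pointing down, gripper open.
Joint ranges: [-179.16, 179.16], [-48.56, 103.87], [-65.8, 70.77], [-126.05, 130.52], [-82.76, 87.17], [-180, 180]. Speed limits (degrees/s): [127.2, 127.2, 147.25, 180, 180, 180].

### API

Orientations are given as [roll, pitch, yaw] about the fixed x, y, z axes, in that order (R = Rz(yaw) Ry(pitch) Rx(roll)).
In Python, from workcell import bot gives the robot as it stands.
- The arm moves only by the tool servo_tool, never from a script. Its argument "motion" is a list that holds one entry, the list of rows, each a list of 6 numbers: the shift along the tool's x, y, z in mm, then the turn, a rotation vector about the tool's x, y, z in rad. A call has 1 to 5 rows; each row shifts and turns the commanded pose from where the row before left it, along the tool's axes as they then stand; what a row does not reach is not made up. A row lasts 1/10 s, in which the tool goes at most 50 mm and 8.59 degrees, less where a joint would pass 70% of its speed; a pose out of reach is approached as far as the arm can. A call is refused whole if a number of a shift passes 50 or a number of a turn 0.15, either way. A call with a gripper value outside its range is refused whole. "gripper" is the finger opening in mm, from 0 to 85.4, set as the call begins (left out, the last holds). The fingers move at their own pace and stop on an object; "newtons" is the grip in N (left out, the last holds). Time passes only in rows, so rows that do not move let the fingers close. It gives the time, the measured TCP pose, the force and the opening at its end, in the units of the state.
- bot.get_obs(): the state, without advancing time (a new reading comes with each control period).
- bot.camera(name): name is "scene" or "top"; returns a dict with "color" (400x640x3 uint8, red, green, blue), "fx", "fy", "cx", "cy" (pixels), "k1" (the pictures are not rectified: a ray, as slopes to the right and down, at radius r is drawn at 1 + k1 r^2 times it, then the intrinsics apply), "R" (3x3) and "t" (3): a world point X has camera coordinates R X + t. Camera axes: x right, y down, z forward; pixel columns grow to the right and rows downward; lengths in m; the calibration is good to about 2 mm. A picture is of the moment at which its call begins. There is no depth.
- bot.job_done(): hands the job in, once; it reports no verdict.
Trained networks look in a picture, given as the dict that the camera call returned (one of the last four; its "shot" number tells which), for a name from the list of things; names that differ only in an ending like _2 or _b are one class to them, and where a whole thing is asked for, a point or a joint stands for the part that bears it (a point fixed in the world has none). Each returns a list of dicts, best first, with "confidence" (0 to 1); they miss things now and then, are a little off and sometimes report something else, mostly with a low value. They report only what shows in the picture. A call takes as long as a camera call. They do not tell look-alikes from the thing itself.
- bot.look_for(picture, label): "rect" ([left, top, width, height] in pixels, round what is visible of it).
The state is a dict: "time": time; "q": joint angles; "qd": joint speeds; "joint_efforts": joint torques, N m; "ee_pos": TCP position; "tcp_rot": TCP orientation; "wrist_force": force on the tool from outside, world axes, zero at the start; "torque": the same for the moment, N m; "opening": finger opening in m.
Only numpy, scipy, OpenCV 4.12 (cv2) and the standard library are available. Lean on these libraries where they do the work, as an engineer would, in place of code of your own. Each camera call takes 0.05 s, during which the arm holds its last target.

## Working session

There is one attempt and no reset: what is moved stays moved. The work goes in short steps, Python scripts to look and compute and a tool call to move; the robot and the scene stay as the last step left them, time stands still between calls to the robot, and variables do not carry over. Pictures are saved under pics/ and viewed, and the job is handed in when it is done.

Besides the shell and the picture viewer there is one more tool, called after "Call:" as name([rows], argument=value, ...), one row to a line, values as JSON. servo_tool: Moves the arm, as the interface text tells. Its arguments: {"type":"object","properties":{"motion":{"type":"array","items":{"type":"array","items":{"type":"array","items":{"type":"number"}}}},"gripper":{"type":"number"},"newtons":{"type":"number"}},"required":["motion"]}

```bash
mkdir -p pics; cat > h.py <<'E'
import numpy as np, cv2
from workcell import bot
def cams(tag):
    d={}
    for n in ("scene","top"):
        p=bot.camera(n); d[n]=p
        cv2.imwrite(f"pics/{tag}_{n}.png",cv2.cvtColor(p["color"],cv2.COLOR_RGB2BGR))
    return d
def ray(p,u,v):
    x=(u-p["cx"])/p["fx"]; y=(v-p["cy"])/p["fy"]
    rd=np.hypot(x,y); r=rd
    for _ in range(30): r=rd/(1+p["k1"]*r*r)
    s=r/rd if rd>0 else 1
    d=np.array([x*s,y*s,1.0]); R=np.array(p["R"]); 
    return -R.T@np.array(p["t"]), R.T@d
def atz(p,u,v,z):
    o,d=ray(p,u,v); return o+d*(z-o[2])/d[2]
def proj(p,X):
    c=np.array(p["R"])@np.array(X)+np.array(p["t"]); x,y=c[0]/c[2],c[1]/c[2]; f=1+p["k1"]*(x*x+y*y)
    return np.array([p["fx"]*x*f+p["cx"],p["fy"]*y*f+p["cy"]])
E
python3 - <<'E'
from h import *
np.set_printoptions(precision=4,suppress=True)
d=cams("a")
for n,p in d.items():
    print(n,p["fx"],p["k1"],-np.array(p["R"]).T@np.array(p["t"]),p["R"])
    for l in ["bg_box","dice_case","bg_lid","domino_box","bridge","bg_lid_edge","channel_mouth","bg_catch_nose","remote_holder","ashtray","glass_dish","bell","tea_glass","dice_cup"]:
        print(l,[(r["rect"],round(r["confidence"],2)) for r in bot.look_for(p,l)][:3])
print(bot.get_obs())
E
```

```text
scene 413.9614046125475 -0.0007264706397101637 [ 1.0462 -0.7231  0.8629] [[ 0.7832  0.6215  0.019 ]
 [ 0.4323 -0.5223 -0.735 ]
 [-0.4469  0.5839 -0.6778]]
bg_box [([293.4, 91.1, 117.3, 123.1], 0.97), ([250.5, 230.5, 38.3, 22.7], 0.67)]
dice_case [([127.6, 235.8, 31.3, 33.6], 0.89), ([178.6, 257.5, 22.2, 31.1], 0.69), ([224.9, 262.9, 36.4, 31.7], 0.65)]
bg_lid [([338.8, 90.6, 73.2, 87.0], 0.7), ([264.9, 295.3, 34.3, 48.8], 0.4)]
domino_box [([250.0, 229.2, 36.0, 25.6], 0.84)]
bridge [([296.5, 90.1, 116.7, 125.5], 0.88)]
bg_lid_edge [([334.5, 87.8, 77.4, 87.8], 0.78)]
channel_mouth [([294.1, 89.5, 119.4, 124.4], 0.61)]
bg_catch_nose [([296.9, 89.2, 116.8, 125.9], 0.75)]
remote_holder [([401.2, 113.7, 43.9, 52.4], 0.66), ([399.5, 222.9, 33.5, 23.9], 0.62)]
ashtray [([323.4, 262.2, 43.4, 37.6], 0.86), ([267.2, 294.4, 34.6, 51.1], 0.19)]
glass_dish [([398.9, 220.9, 33.7, 27.6], 0.6), ([294.3, 89.5, 118.4, 127.9], 0.43)]
bell [([176.4, 221.0, 24.9, 27.4], 0.83)]
tea_glass [([224.5, 262.4, 36.3, 32.2], 0.22)]
dice_cup [([292.0, 93.8, 118.2, 120.0], 0.72)]
top 464.58108506316194 -0.011315779
[... 719 characters left out ...]
126.8, 26.4, 23.0], 0.67)]
bell [([395.8, 266.9, 20.1, 14.5], 0.61)]
tea_glass [([180.9, 243.3, 24.2, 17.9], 0.85), ([212.5, 162.3, 47.2, 84.1], 0.73)]
dice_cup [([405.5, 152.4, 26.2, 26.0], 0.7), ([183.5, 244.6, 21.3, 18.2], 0.36)]
{'time': 1.5, 'q': array([-66.2345,   4.9801,  10.0775,  95.1   ,  -0.0006,  89.9986]), 'qd': array([-0.0002,  0.0218, -0.0603,  0.0228,  0.0023,  0.0114]), 'joint_efforts': array([  0.0027, -52.0103,  46.4853,   0.002 ,   0.0001,  -0.    ]), 'ee_pos': array([ 0.2216, -0.5034,  0.2503]), 'tcp_rot': array([-179.9974,    0.0006,   23.7669]), 'wrist_force': array([0.0808, 0.1278, 1.1872]), 'torque': array([-0.0346, -0.0064,  0.0722]), 'opening': 0.08478459655470623}
```

```bash
python3 - <<'E'
import cv2
a=cv2.imread("pics/a_scene.png");b=cv2.imread("pics/a_top.png")
cv2.imwrite("pics/a_s1.png",cv2.resize(a[70:270,270:470],None,fx=3,fy=3,interpolation=2))
cv2.imwrite("pics/a_s2.png",cv2.resize(a[200:360,110:310],None,fx=4,fy=3.75,interpolation=2))
cv2.imwrite("pics/a_t.png",cv2.resize(b[110:310,160:460],None,fx=2.66,fy=2.66,interpolation=2))
E
```

```text
(no output)
```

View pics/a_scene.png

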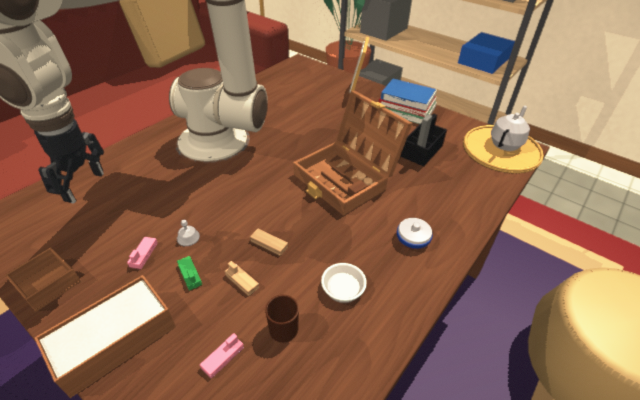

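View pics/a_s1.png

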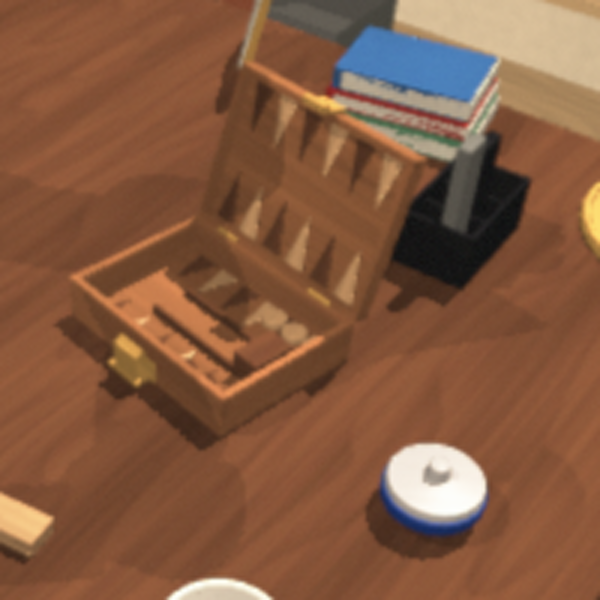

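View pics/a_s2.png

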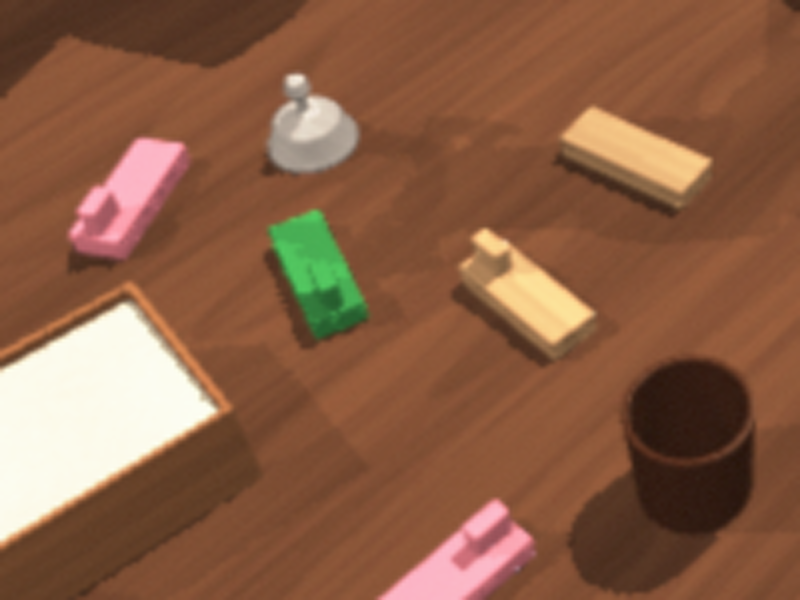

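View pics/a_t.png

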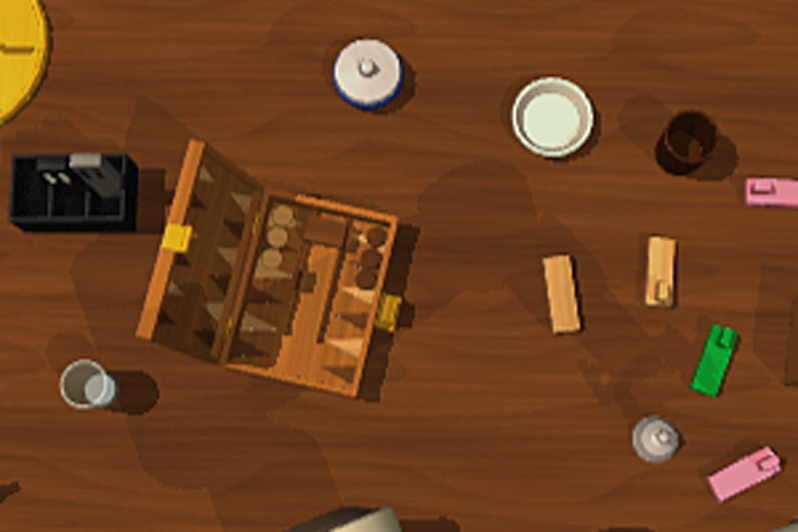

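```bash
python3 - <<'E'
import cv2
a=cv2.imread("pics/a_scene.png");b=cv2.imread("pics/a_top.png")
def g(im,x,y,w,h,f,n):
    c=cv2.resize(im[y:y+h,x:x+w],None,fx=f,fy=f,interpolation=cv2.INTER_CUBIC)
    for i in range(0,w,10):
        cv2.line(c,(i*f,0),(i*f,6),(0,255,255),1); cv2.putText(c,str(x+i),(i*f,16),0,.35,(0,255,255))
    for i in range(0,h,10):
        cv2.line(c,(0,i*f),(6,i*f),(0,255,255),1); cv2.putText(c,str(y+i),(8,i*f+4),0,.35,(0,255,255))
    cv2.imwrite(n,c)
g(b,205,155,110,110,5,"pics/g1.png")
g(b,355,190,80,80,7,"pics/g2.png")
g(a,285,85,130,130,4,"pics/g3.png")
g(a,215,220,80,80,7,"pics/g4.png")
E
```

```text
(no output)
```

View pics/g1.png

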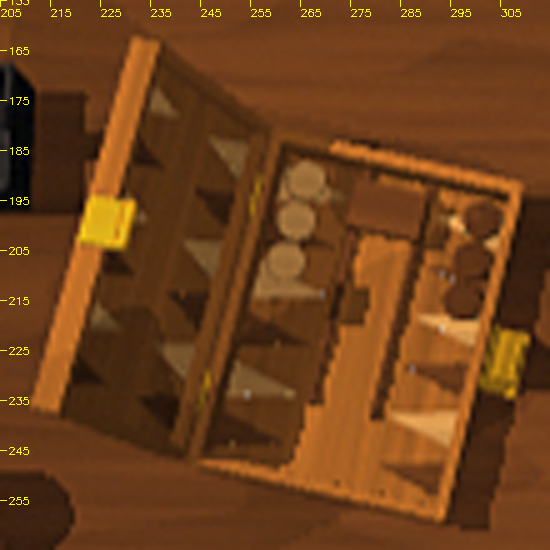

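View pics/g2.png

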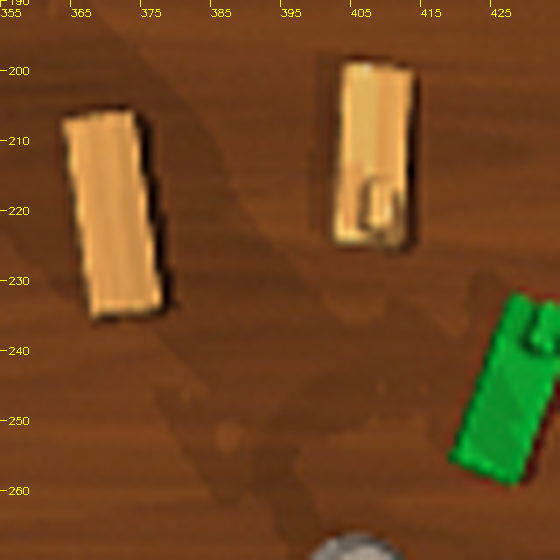

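View pics/g3.png

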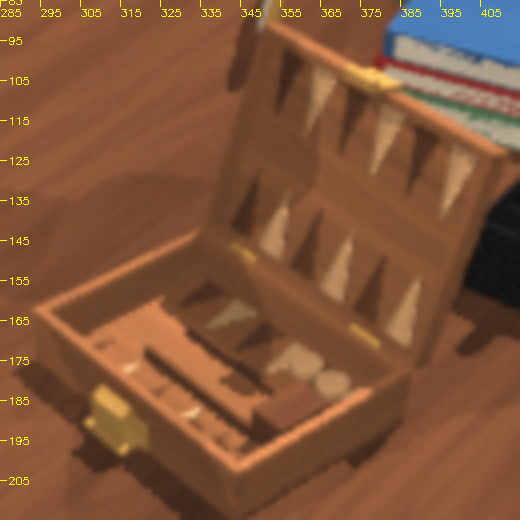

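View pics/g4.png

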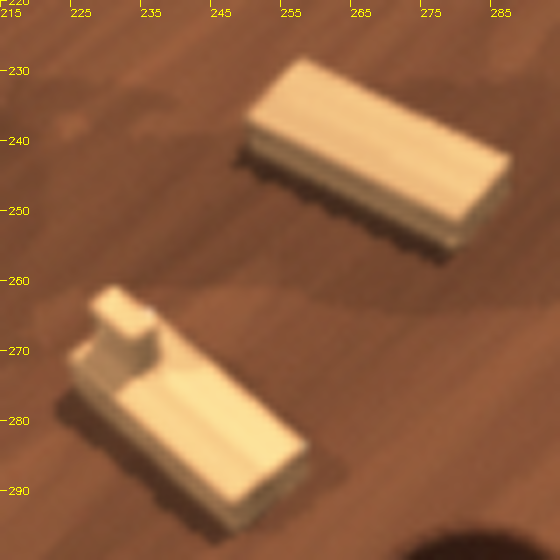

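```bash
cat > fit.py <<'E'
from h import *
from scipy.optimize import least_squares
import pickle
T=lambda q,P:[q[0]+P[0]*np.cos(q[2])-P[1]*np.sin(q[2]),q[1]+P[0]*np.sin(q[2])+P[1]*np.cos(q[2]),P[2]]
def lid(X,n,th): return [X,.09-.18*np.cos(th)+n*np.sin(th),.05+.18*np.sin(th)+n*np.cos(th)]
def fitobj(d,obs,q0):
    f=lambda q:np.concatenate([proj(d[c],T(q,P(q) if callable(P) else P))-uv for c,P,uv in obs])
    s=least_squares(f,q0,loss="soft_l1"); print(np.round(s.x,4),np.round(f(s.x).reshape(-1,2),1).tolist()); return s.x
E
python3 - <<'E'
from fit import *
d={n:bot.camera(n) for n in("scene","top")}
pickle.dump({n:{k:v for k,v in p.items() if k!="color"} for n,p in d.items()},open("cal.pkl","wb"))
t,s="top","scene"
B=[(t,[.12,-.09,.05],(309.4,192)),(t,[-.12,-.09,.05],(293.4,259.2)),(t,[-.12,.09,.05],(244.2,246.6)),
(s,[-.12,-.09,.05],(294.5,162.25)),(s,[.12,-.09,.05],(344.5,203)),(s,[.12,.09,.05],(387,178.7)),
(t,lambda q:lid(.12,.02,q[3]),(232,162.6)),(t,lambda q:lid(-.12,.02,q[3]),(211.4,236.6)),
(t,lambda q:lid(.12,0,q[3]),(237,163)),(t,lambda q:lid(-.12,0,q[3]),(217.4,237.4))]
fitobj(d,B,[.4,.2,-.2,1.8])
C=[(t,[.045,.017,.02],(404.3,199)),(t,[.045,-.017,.02],(413.9,200.3)),(t,[-.045,-.017,.02],(412.6,225)),(t,[-.045,.017,.02],(402.9,224.3)),
(s,[.045,.017,.02],(258.6,282.9)),(s,[.045,-.017,.02],(248.9,291.4)),(s,[-.045,-.017,.02],(225,270.7)),
(s,[-.042,.006,.043],(231,261)),(s,[-.042,-.006,.043],(227.9,263.3)),(s,[-.018,.006,.043],(237.6,265)),(s,[-.018,-.006,.043],(233.6,268.3))]
fitobj(d,C,[.4,-.4,0])
print(atz(d[t],421/2.66+160,335/2.66+110,.02), atz(d[t],710/2.66+160,498/2.66+110,.02))
for n,(u,v,z) in dict(domino=(562/2.66+160,294/2.66+110,.02),bell=(656/2.66+160,438/2.66+110,.05),green=(714/2.66+160,360/2.66+110,.02),cup=(688/2.66+160,142/2.66+110,.06),ash=(552/2.66+160,117/2.66+110,.03),dish=(368/2.66+160,72/2.66+110,.05),glass=(88/2.66+160,385/2.66+110,.06),rem=(70/2.66+160,190/2.66+110,.1)).items(): print(n,atz(d[t],u,v,z).round(3))
E
```

```text
[ 0.4813  0.1052 -0.2007  1.8633] [[0.8, -0.8], [0.9, -0.4], [-1.5, 0.4], [-1.5, -0.5], [-0.3, -0.4], [0.7, -1.8], [-0.2, -0.3], [0.2, -0.4], [0.3, 0.1], [-0.2, -0.0]]
[ 0.5234 -0.3546 -0.0565] [[0.2, -0.6], [0.3, -1.1], [0.6, -0.7], [0.5, -0.7], [0.4, -0.5], [-0.5, -0.3], [-0.6, -0.3], [0.3, -1.1], [-0.4, -0.6], [-0.0, 0.1], [0.1, -0.2]]
[ 0.42913683 -0.0384048   0.02      ] [ 0.22857289 -0.41151864  0.02      ]
domino [ 0.488 -0.223  0.02 ]
bell [ 0.301 -0.338  0.05 ]
green [ 0.405 -0.421  0.02 ]
cup [ 0.687 -0.384  0.06 ]
ash [ 0.727 -0.208  0.03 ]
dish [0.778 0.041 0.05 ]
glass [0.351 0.381 0.06 ]
rem [0.594 0.412 0.1  ]
```

Call:
servo_tool([
  [[0,0,0,0,0,0.118],[0,0,0,0,0,0.118],[0,0,0,0,0,0.118],[0,0,0,0,0,0.118]],
], gripper=40, newtons=40)

```text
time: 2.0
ee_pos: [0.2216, -0.5033, 0.2503]
tcp_rot: [-180.0, 0.0, -3.6]
wrist_force: [0.4, 0.2, -0.1]
opening: 0.0398
```

```bash
cat > go.py <<'E'
import sys,numpy as np
from workcell import bot
from scipy.spatial.transform import Rotation as R
# usage: go.py x y z yawdeg
o=bot.get_obs(); Rt=R.from_euler("xyz",o["tcp_rot"],degrees=True)
x,y,z,yaw=map(float,sys.argv[1:5])
print("t",o["time"],"pos",o["ee_pos"].round(4),"rot",o["tcp_rot"].round(2),"F",o["wrist_force"].round(1),"open",round(o["opening"],4))
print("shift mm tool axes",(Rt.inv().apply(np.array([x,y,z])-o["ee_pos"])*1e3).round(1),"turn",(Rt.inv()*R.from_euler("xyz",[180,0,yaw],degrees=True)).as_rotvec().round(3))
E
python3 go.py .4934 -.3529 .15 -3.2
```

```text
t 2.0 pos [ 0.2216 -0.5033  0.2503] rot [-180.      0.     -3.56] F [ 0.4  0.2 -0.1] open 0.0398
shift mm tool axes [ 261.9 -167.   100.3] turn [-0.     0.    -0.006]
```

Call:
servo_tool([
  [[44,-28,10,0,0,0],[44,-28,15,0,0,0],[44,-28,15,0,0,0],[44,-28,20,0,0,0],[44,-28,20,0,0,0]],
])

```text
time: 2.5
ee_pos: [0.4315, -0.3859, 0.1771]
tcp_rot: [180.0, -0.0, -3.3]
wrist_force: [0.6, -0.6, -0.2]
opening: 0.0401
```

Call:
servo_tool([
  [[42,-27,20,0,0,0],[0,0,0,0,0,0]],
])

```text
time: 2.7
ee_pos: [0.4733, -0.3606, 0.1554]
tcp_rot: [-179.8, 0.2, -3.0]
wrist_force: [-1.5, 0.4, 0.3]
opening: 0.0404
```

```bash
python3 go.py .4934 -.3529 .043 -3.2; python3 - <<'E'
from h import *
d=cams("b")
a=cv2.imread("pics/b_scene.png");b=cv2.imread("pics/b_top.png")
cv2.imwrite("pics/b_c.png",np.hstack([cv2.resize(a[190:310,190:310],(400,400)),cv2.resize(b[170:270,350:450],(400,400))]))
for P in [(.4934,-.3529,.043)]: print(proj(d["scene"],P),proj(d["top"],P))
E
```

```text
t 2.7 pos [ 0.4733 -0.3606  0.1554] rot [-1.7982e+02  1.5000e-01 -3.0000e+00] F [-1.5  0.4  0.3] open 0.0404
shift mm tool axes [ 20.   -8.4 112.4] turn [-0.003  0.003  0.004]
[232.47770413 263.9175785 ] [409.75227651 218.66363171]
```

View pics/b_c.png

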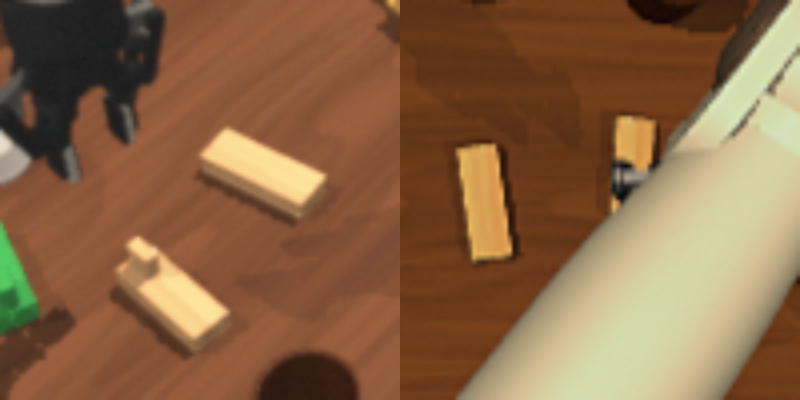

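Call:
servo_tool([
  [[10,-4,20,0,0,0],[10,-4,20,0,0,0],[0,0,0,0,0,0]],
])

```text
time: 3.1
ee_pos: [0.4896, -0.3574, 0.117]
tcp_rot: [-179.9, 0.1, -3.3]
wrist_force: [-1.6, 0.8, -0.1]
opening: 0.0402
```

```bash
python3 go.py .4934 -.3529 .043 -3.2
```

```text
t 3.1 pos [ 0.4896 -0.3574  0.117 ] rot [-1.7991e+02  1.4000e-01 -3.3200e+00] F [-1.6  0.8 -0.1] open 0.0402
shift mm tool axes [ 3.7 -4.6 74. ] turn [-0.002  0.003 -0.002]
```

Call:
servo_tool([
  [[4,-4.5,15,0,0,0],[0,0,20,0,0,0],[0,0,15,0,0,0],[0,0,0,0,0,0],[0,0,0,0,0,0]],
])

```text
time: 3.6
ee_pos: [0.4948, -0.3533, 0.0693]
tcp_rot: [180.0, -0.0, -3.3]
wrist_force: [0.1, -0.8, 0.0]
opening: 0.0402
```

```bash
python3 go.py .4934 -.3529 .043 -3.2;  python3 - <<'E'
from h import *
p=bot.camera("scene")
cv2.imwrite("pics/c_c.png",cv2.resize(p["color"][220:310,190:290,::-1],(700,630),interpolation=2))
E
```

```text
t 3.6 pos [ 0.4948 -0.3533  0.0693] rot [179.99  -0.    -3.3 ] F [ 0.1 -0.8  0. ] open 0.0402
shift mm tool axes [-1.4 -0.3 26.3] turn [ 0.    -0.    -0.002]
```

View pics/c_c.png

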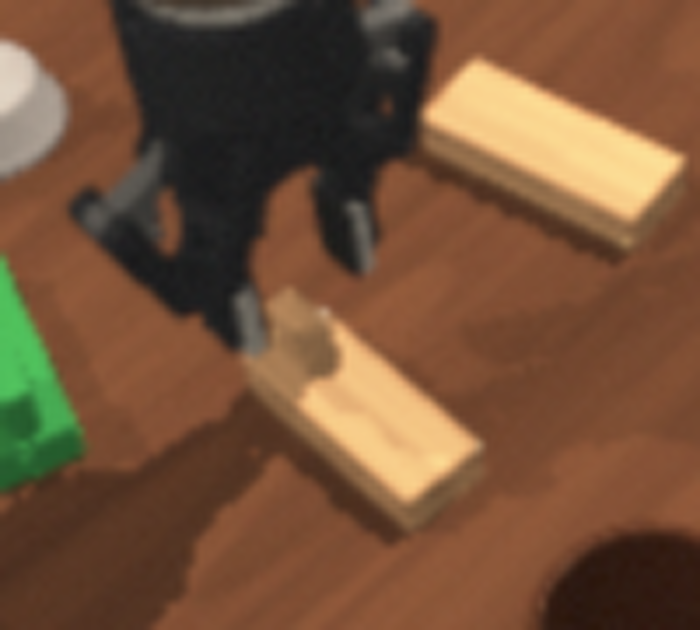

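Call:
servo_tool([
  [[-1,0,10,0,0,0],[0,0,10,0,0,0],[0,0,5,0,0,0],[0,0,0,0,0,0],[0,0,0,0,0,0]],
])

```text
time: 4.15
ee_pos: [0.494, -0.353, 0.0437]
tcp_rot: [-180.0, 0.0, -3.3]
wrist_force: [-0.0, -0.7, 0.5]
opening: 0.04
```

```bash
python3 go.py .4934 -.3529 .043 -3.2;  python3 - <<'E'
from h import *
p=bot.camera("scene")
cv2.imwrite("pics/d_c.png",cv2.resize(p["color"][220:310,190:290,::-1],(700,630),interpolation=2))
E
```

```text
t 4.15 pos [ 0.494  -0.353   0.0437] rot [-1.7999e+02  1.0000e-02 -3.2800e+00] F [-0.  -0.7  0.5] open 0.04
shift mm tool axes [-0.6 -0.   0.7] turn [-0.     0.    -0.001]
```

View pics/d_c.png

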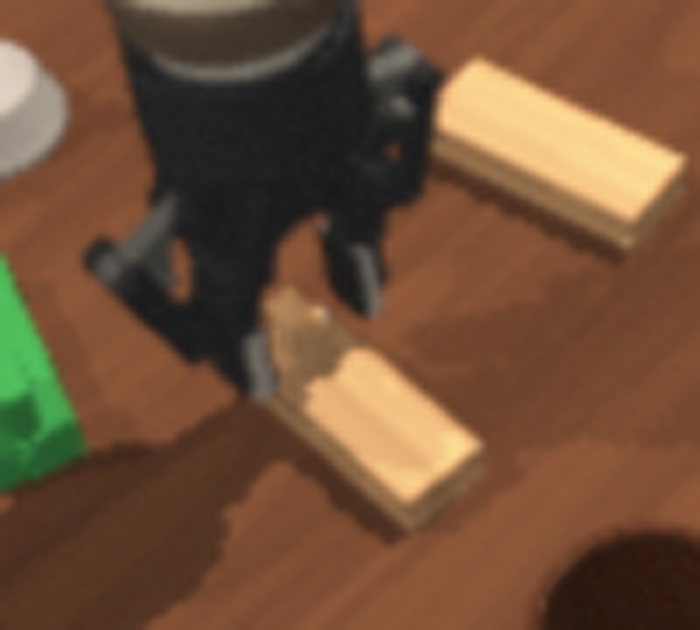

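Call:
servo_tool([
  [[0,0,0,0,0,0],[0,0,0,0,0,0],[0,0,0,0,0,0],[0,0,0,0,0,0],[0,0,0,0,0,0]],
], gripper=0, newtons=50)

```text
time: 4.7
ee_pos: [0.4942, -0.3531, 0.0442]
tcp_rot: [180.0, -0.0, -3.3]
wrist_force: [-0.1, 0.1, 4.7]
opening: 0.0108
```

Call:
servo_tool([
  [[0,0,-10,0,0,0],[0,0,-30,0,0,0],[0,0,-40,0,0,0],[0,0,-20,0,0,0],[0,0,0,0,0,0]],
])

```text
time: 5.2
ee_pos: [0.4952, -0.3538, 0.1481]
tcp_rot: [179.8, -0.3, -3.3]
wrist_force: [0.1, -0.1, -0.3]
opening: 0.0108
```

```bash
python3 go.py .47 .075 .15 -11.5;  python3 - <<'E'
from h import *
p=bot.camera("scene")
cv2.imwrite("pics/e_c.png",cv2.resize(p["color"][190:310,190:310,::-1],(600,600),interpolation=2))
E
```

```text
t 5.2 pos [ 0.4952 -0.3538  0.1481] rot [179.83  -0.28  -3.28] F [ 0.1 -0.1 -0.3] open 0.0108
shift mm tool axes [ -49.6 -426.7   -3.5] turn [ 0.003 -0.005  0.144]
```

View pics/e_c.png

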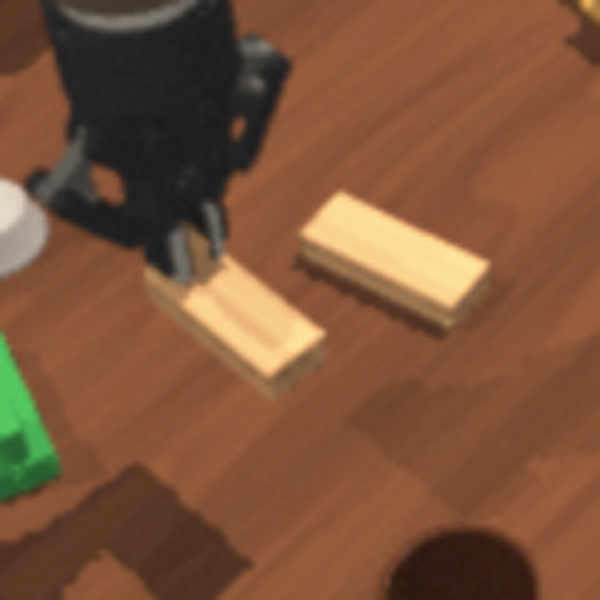

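Call:
servo_tool([
  [[-3,-20,0,0,0,0],[-5,-40,0,0,0,0],[-6,-45,0,0,0,0],[-6,-45,0,0,0,0],[-6,-45,0,0,0,0]],
])

```text
time: 5.75
ee_pos: [0.4781, -0.1551, 0.1423]
tcp_rot: [-180.0, 0.1, -3.3]
wrist_force: [1.2, 1.0, -0.9]
opening: 0.0105
```

Call:
servo_tool([
  [[-6,-45,0,0,0,0],[-6,-45,0,0,0,0],[-6,-45,0,0,0,0],[-6,-45,0,0,0,0],[-5,-40,0,0,0,0]],
])

```text
time: 6.25
ee_pos: [0.4596, 0.015, 0.1436]
tcp_rot: [-177.8, 0.2, 0.6]
wrist_force: [0.8, 1.3, -0.0]
opening: 0.0109
```

Call:
servo_tool([
  [[-3,-20,0,0,0,0],[0,0,0,0,0,0.07],[0,0,0,0,0,0.07],[0,0,0,0,0,0]],
])

```text
time: 6.65
ee_pos: [0.4557, -0.0157, 0.1451]
tcp_rot: [-175.9, 0.5, -4.3]
wrist_force: [-0.0, -0.4, -2.0]
opening: 0.0108
```

```bash
python3 go.py .4617 .1092 .11 -11.5;  python3 - <<'E'
from h import *
d=cams("f")
b=d["top"]["color"][155:265,205:315,::-1]; a=d["scene"]["color"][85:215,285:415,::-1]
cv2.imwrite("pics/f_c.png",np.hstack([cv2.resize(a,(400,400),interpolation=2),cv2.resize(b,(400,400),interpolation=2)]))
E
```

```text
t 6.65 pos [ 0.4557 -0.0157  0.1451] rot [-175.87    0.52   -4.33] F [-0.  -0.4 -2. ] open 0.0108
shift mm tool axes [  -3.1 -122.2   44. ] turn [-0.071  0.014  0.125]
```

View pics/f_c.png

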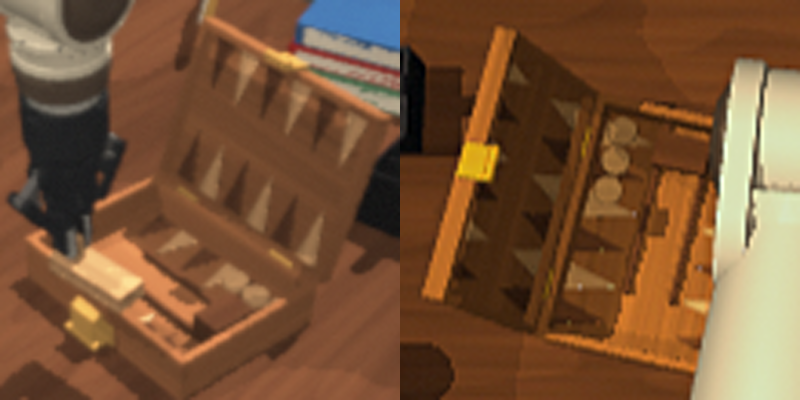

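```bash
python3 -c "
from workcell import bot
o=bot.get_obs(); print(o['q'].round(2),o['qd'].round(2),o['joint_efforts'].round(1),o['ee_pos'],o['tcp_rot'])"
```

```text
[ -4.23  -8.27 -14.55  84.22   4.13 179.95] [ 1.17 -0.05  0.14  0.05  0.04  0.01] [ -0.8 -38.1  47.3   0.1   0.2   0. ] [ 0.45584738 -0.01448076  0.14525946] [-175.86729504    0.49487421   -4.17751781]
```

Call:
servo_tool([
  [[0,0,0,0,0,0],[0,0,0,0,0,0]],
])

```text
time: 6.95
ee_pos: [0.4559, -0.0135, 0.1455]
tcp_rot: [-175.9, 0.5, -4.1]
wrist_force: [0.6, 0.6, 0.0]
opening: 0.0109
```

```bash
python3 -c "
from workcell import bot
o=bot.get_obs(); print(o['q'].round(2),o['qd'].round(2),o['joint_efforts'].round(1),o['ee_pos'],o['tcp_rot'])"
```

```text
[ -4.11  -8.28 -14.54  84.22   4.14 179.94] [ 0.14 -0.06  0.08 -0.01  0.02 -0.  ] [ -0.3 -38.1  47.3   0.1   0.2  -0. ] [ 0.45590433 -0.01350845  0.14545226] [-175.86196796    0.47620179   -4.05336871]
```

Call:
servo_tool([
  [[-5,25,0,0,0,0],[-10,30,0,0,0,0],[-10,30,0,0,0,0],[-5,15,0,0,0,0],[0,0,0,0,0,0]],
])

```text
time: 7.45
ee_pos: [0.4183, -0.1121, 0.1384]
tcp_rot: [-175.9, 0.5, -4.2]
wrist_force: [0.3, -0.2, -1.1]
opening: 0.0111
```

```bash
python3 go.py .42 -.12 .09 -4
```

```text
t 7.45 pos [ 0.4183 -0.1121  0.1384] rot [-175.88    0.48   -4.18] F [ 0.3 -0.2 -1.1] open 0.0111
shift mm tool axes [ 2.7 11.2 47.7] turn [-0.072  0.008 -0.003]
```

Call:
servo_tool([
  [[0,0,0,-0.072,0.008,-0.003],[2,5,20,0,0,0],[0,3,20,0,0,0],[0,0,8,0,0,0],[0,0,0,0,0,0]],
])

```text
time: 7.95
ee_pos: [0.4199, -0.1184, 0.0897]
tcp_rot: [-180.0, 0.1, -3.9]
wrist_force: [0.8, -0.3, -0.5]
opening: 0.0108
```

```bash
python3 go.py .42 -.12 .046 -4
```

```text
t 7.95 pos [ 0.4199 -0.1184  0.0897] rot [-1.7995e+02  1.1000e-01 -3.8900e+00] F [ 0.8 -0.3 -0.5] open 0.0108
shift mm tool axes [ 0.3  1.6 43.7] turn [-0.001  0.002  0.002]
```

Call:
servo_tool([
  [[0,0,20,0,0,0],[0,0,14,0,0,0],[0,0,5,0,0,0],[0,0,4,0,0,0],[0,0,2,0,0,0]],
])

```text
time: 8.45
ee_pos: [0.4204, -0.1192, 0.0458]
tcp_rot: [-180.0, -0.0, -3.9]
wrist_force: [0.4, -0.7, -0.6]
opening: 0.0107
```

Call:
servo_tool([
  [[0,0,0,0,0,0],[0,0,0,0,0,0],[0,0,0,0,0,0]],
], gripper=40)

```text
time: 8.75
ee_pos: [0.4206, -0.1194, 0.0461]
tcp_rot: [-180.0, -0.0, -3.9]
wrist_force: [-0.2, 0.5, -0.3]
opening: 0.0403
```

Call:
servo_tool([
  [[0,0,-15,0,0,0],[0,0,-30,0,0,0],[0,0,-30,0,0,0],[0,0,-15,0,0,0],[0,0,0,0,0,-0.14]],
])

```text
time: 9.25
ee_pos: [0.4214, -0.1196, 0.1379]
tcp_rot: [179.9, -0.2, 4.1]
wrist_force: [0.4, 0.0, -0.8]
opening: 0.0402
```

```bash
python3 go.py .42 -.12 .14 176;  python3 - <<'E'
from h import *
d=cams("h")
b=d["top"]["color"][165:265,295:415,::-1]; a=d["scene"]["color"][150:270,190:334,::-1]
cv2.imwrite("pics/h_c.png",np.hstack([cv2.resize(a,(400,333),interpolation=2),cv2.resize(b,(400,333),interpolation=2)]))
E
```

```text
t 9.25 pos [ 0.4214 -0.1196  0.1379] rot [179.94  -0.21   4.12] F [ 0.4  0.  -0.8] open 0.0402
shift mm tool axes [-1.4  0.3 -2.1] turn [ 6.e-03  1.e-03 -3.e+00]
```

View pics/h_c.png

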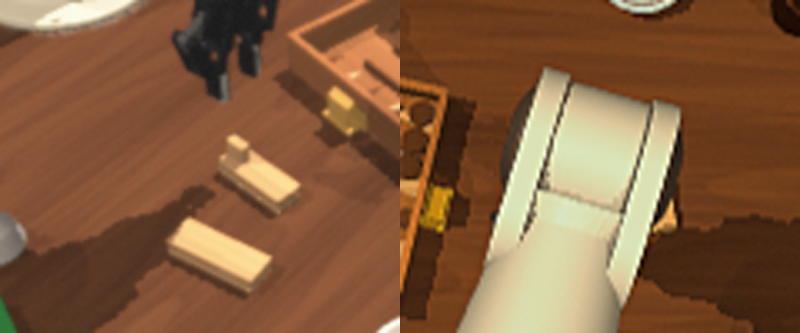

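Call:
servo_tool([
  [[0,0,0,0,0,-0.149],[0,0,0,0,0,-0.149],[0,0,0,0,0,-0.149],[0,0,0,0,0,-0.149],[0,0,0,0,0,-0.149]],
])

```text
time: 9.85
ee_pos: [0.4199, -0.1192, 0.1347]
tcp_rot: [-179.9, 0.0, 46.9]
wrist_force: [0.3, -0.1, -0.5]
opening: 0.0401
```

Call:
servo_tool([
  [[0,0,0,0,0,-0.149],[0,0,0,0,0,-0.149],[0,0,0,0,0,-0.149],[0,0,0,0,0,-0.149],[0,0,0,0,0,-0.149]],
])

```text
time: 10.35
ee_pos: [0.4199, -0.1192, 0.1347]
tcp_rot: [-179.9, -0.0, 89.6]
wrist_force: [-0.3, 0.2, -0.3]
opening: 0.0397
```

Call:
servo_tool([
  [[0,0,0,0,0,-0.149],[0,0,0,0,0,-0.149],[0,0,0,0,0,-0.149],[0,0,0,0,0,-0.149],[0,0,0,0,0,-0.149]],
])

```text
time: 10.85
ee_pos: [0.4199, -0.1192, 0.1347]
tcp_rot: [-180.0, -0.1, 132.3]
wrist_force: [-0.2, 0.1, 0.7]
opening: 0.0399
```

Call:
servo_tool([
  [[0,0,0,0,0,-0.149],[0,0,0,0,0,-0.149],[0,0,0,0,0,-0.149],[0,0,0,0,0,-0.149],[0,0,0,0,0,-0.149]],
])

```text
time: 11.35
ee_pos: [0.4199, -0.1192, 0.1347]
tcp_rot: [180.0, -0.1, 174.9]
wrist_force: [0.7, 0.6, -0.4]
opening: 0.0403
```

```bash
python3 go.py .42 -.1194 .046 176.1
```

```text
t 11.35 pos [ 0.4199 -0.1192  0.1347] rot [ 1.7997e+02 -8.0000e-02  1.7494e+02] F [ 0.7  0.6 -0.4] open 0.0403
shift mm tool axes [-0.3 -0.2 88.7] turn [ 0.    -0.001 -0.02 ]
```

Call:
servo_tool([
  [[0,0,20,0,0,-0.02],[0,0,30,0,0,0],[0,0,20,0,0,0],[0,0,15,0,0,0],[0,0,5,0,0,0]],
])

```text
time: 11.85
ee_pos: [0.4189, -0.1189, 0.0432]
tcp_rot: [179.9, -0.2, 175.8]
wrist_force: [-0.2, 0.3, 0.6]
opening: 0.0401
```

Call:
servo_tool([
  [[0,0,0,0,0,0],[0,0,0,0,0,0],[0,0,0,0,0,0],[0,0,0,0,0,0],[0,0,0,0,0,0]],
], gripper=0)

```text
time: 12.35
ee_pos: [0.4207, -0.1194, 0.0462]
tcp_rot: [180.0, 0.1, 176.0]
wrist_force: [-1.1, 0.0, 3.8]
opening: 0.0107
```

```bash
python3 go.py .4617 .1092 .044 168.5; python3 - <<'E'
from h import *
p=bot.camera("scene")
cv2.imwrite("pics/i_c.png",cv2.resize(p["color"][150:270,190:334,::-1],(720,600),interpolation=2))
E
```

```text
t 12.35 pos [ 0.4207 -0.1194  0.0462] rot [1.8000e+02 6.0000e-02 1.7596e+02] F [-1.1  0.   3.8] open 0.0107
shift mm tool axes [-24.8 230.9   2.3] turn [0.    0.001 0.13 ]
```

View pics/i_c.png

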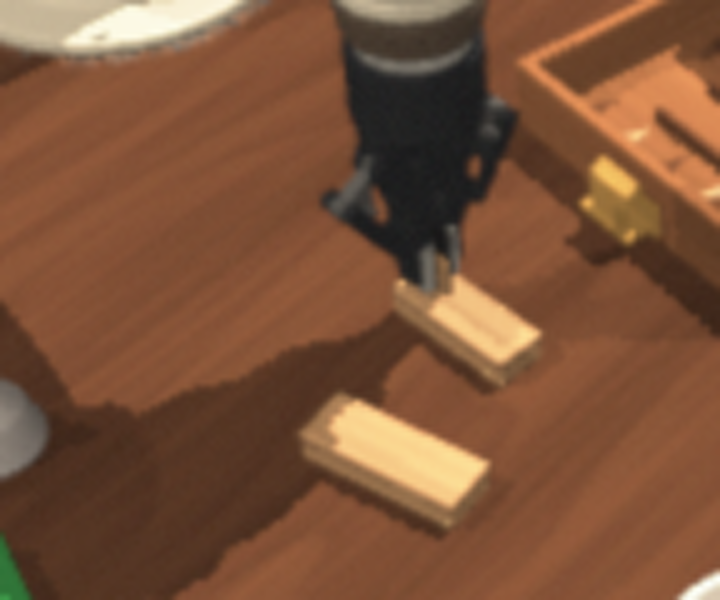

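Call:
servo_tool([
  [[0,0,-15,0,0,0],[0,0,-35,0,0,0],[0,0,-35,0,0,0],[-5,20,-5,0,0,0],[-5,35,0,0,0,0]],
])

```text
time: 12.9
ee_pos: [0.435, -0.0657, 0.1374]
tcp_rot: [-180.0, 0.2, 175.8]
wrist_force: [0.5, 0.2, -0.9]
opening: 0.0104
```

Call:
servo_tool([
  [[-5,40,0,0,0,0],[-5,45,0,0,0,0],[-5,45,0,0,0,0],[0,30,0,0,0,0],[0,15,0,0,0,0]],
])

```text
time: 13.4
ee_pos: [0.4613, 0.1108, 0.1355]
tcp_rot: [180.0, -0.0, 176.1]
wrist_force: [0.8, -1.5, -1.0]
opening: 0.0109
```

Call:
servo_tool([
  [[0,0,0,0,0,0.065],[0,0,0,0,0,0.065],[0,0,0,0,0,0]],
])

```text
time: 13.7
ee_pos: [0.4613, 0.1086, 0.1355]
tcp_rot: [180.0, -0.0, 168.5]
wrist_force: [-0.5, 0.6, -0.6]
opening: 0.0105
```

```bash
python3 go.py .4617 .1092 .11 168.5; python3 -c "
from workcell import bot
print(bot.get_obs()['q'].round(1))"
```

```text
t 13.7 pos [0.4613 0.1086 0.1355] rot [ 1.7999e+02 -2.0000e-02  1.6849e+02] F [-0.5  0.6 -0.6] open 0.0105
shift mm tool axes [-0.3  0.7 25.5] turn [ 0. -0. -0.]
[ 13.2  -6.2 -13.7  82.5   0.   24.7]
```

Now lower to hover and check the alignment with the channel.

Call:
servo_tool([
  [[0,0,15,0,0,0],[0,0,30,0,0,0],[0,0,10,0,0,0],[0,0,5,0,0,0],[0,0,0,0,0,0]],
])

```text
time: 14.2
ee_pos: [0.4611, 0.1082, 0.0753]
tcp_rot: [-180.0, -0.0, 168.5]
wrist_force: [0.3, 0.5, -0.6]
opening: 0.0105
```

```bash
python3 go.py .4617 .1092 .11 168.5;  python3 - <<'E'
from h import *
d=cams("j")
b=d["top"]["color"][155:265,205:315,::-1]; a=d["scene"]["color"][130:220,285:395,::-1]
cv2.imwrite("pics/j_c.png",cv2.resize(a,(770,600),interpolation=2))
cv2.imwrite("pics/j_d.png",cv2.resize(b,(600,600),interpolation=2))
E
```

```text
t 14.2 pos [0.4611 0.1082 0.0753] rot [-1.7999e+02 -5.0000e-02  1.6854e+02] F [ 0.3  0.5 -0.6] open 0.0105
shift mm tool axes [ -0.4   1.  -34.7] turn [-0.    -0.001  0.001]
```

View pics/j_c.png

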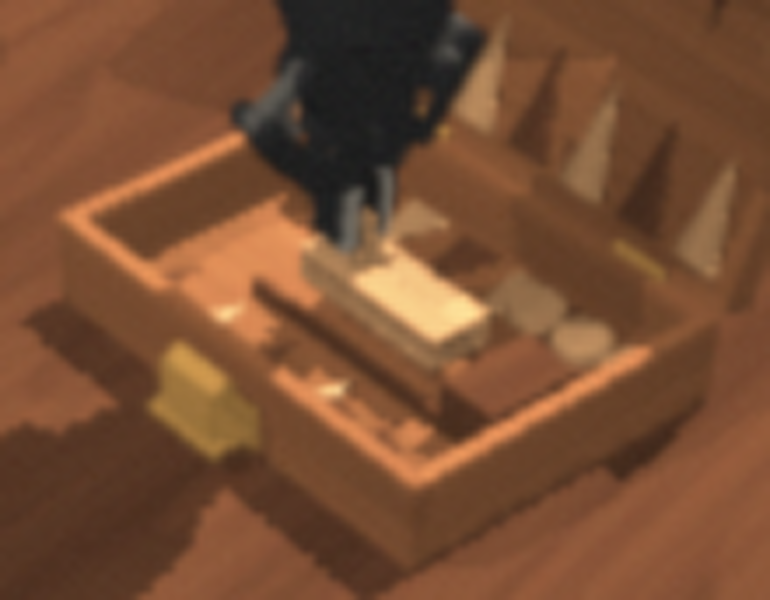

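View pics/j_d.png

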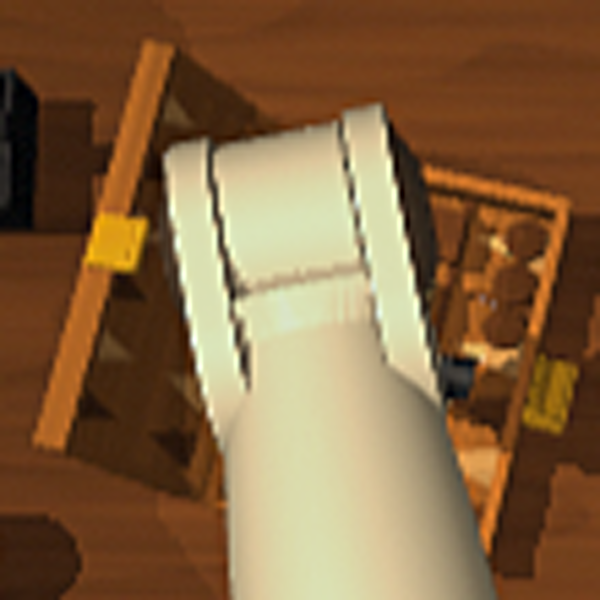

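```bash
python3 - <<'E'
from fit import *
d=pickle.load(open("cal.pkl","rb"))
q=np.array([.4813,.1052,-.2007])
def tobox(X): 
    dx=X[0]-q[0];dy=X[1]-q[1];c,s=np.cos(q[2]),np.sin(q[2]); return (round(c*dx+s*dy,4),round(-s*dx+c*dy,4))
print("bridge top:",tobox(atz(d["top"],282.6,196.6,.039)),tobox(atz(d["scene"],357.6,186.1,.039)))
zt=.0753-.0455+.02
for u,v in((355.7,177.7),(347.4,182.8)): print("case",tobox(atz(d["scene"],u,v,zt)))
print("tcp",tobox([.4611,.1082]))
for n,c,zz in(("s","scene",.016),):
  for u,v in((255/7+285,282/6.67+130),(440/7+285,415/6.67+130)): print("rail -y",tobox(atz(d[c],u,v,zz)))
import cv2
im=cv2.imread("pics/j_scene.png"); 
def L(pts,col,f):
    P=np.array([(proj(d["scene"],T(q,p))-[285,130])*f for p in pts]).astype(np.int32); cv2.polylines(im2,[P],False,col,1)
im2=cv2.resize(im[130:220,285:395],None,fx=7,fy=7,interpolation=2)
a=.066;b=.1;L([[a,-.026,.039],[b,-.026,.039],[b,.026,.039],[a,.026,.039],[a,-.026,.039]],(0,255,0),7)
L([[-.06,-.02,.016],[.066,-.02,.016]],(255,255,0),7);L([[-.06,-.025,.016],[.066,-.025,.016]],(255,255,0),7)
L([[-.12,-.09,.05],[.12,-.09,.05],[.12,.09,.05]],(0,0,255),7)
cx=-.0202+.03;y=.0
c=tobox([.4611,.1082]); X0=c[0]+.03; Y=c[1]; h=zt
L([[X0-.045,Y-.017,h],[X0+.045,Y-.017,h],[X0+.045,Y+.017,h],[X0-.045,Y+.017,h]],(255,0,255),7)
cv2.imwrite("pics/k.png",im2)
im=cv2.imread("pics/a_top.png"); im2=cv2.resize(im[155:265,205:315],None,fx=6,fy=6,interpolation=2)
def L2(pts,col):
    P=np.array([(proj(d["top"],T(q,p))-[205,155])*6 for p in pts]).astype(np.int32); cv2.polylines(im2,[P],False,col,1)
L2([[a,-.026,.039],[b,-.026,.039],[b,.026,.039],[a,.026,.039],[a,-.026,.039]],(0,255,0))
for s in(-1,1):
    L2([[-.06,s*.02,.016],[.066,s*.02,.016]],(255,255,0))
    L2([[-.06,s*.025,.016],[.066,s*.025,.016]],(255,255,0))
L2([[-.12,.09,.05],[-.12,-.09,.05],[.12,-.09,.05],[.12,.09,.05]],(0,0,255))
cv2.imwrite("pics/k2.png",im2)
E
```

```text
bridge top: (np.float64(0.0823), np.float64(0.0005)) (np.float64(0.0843), np.float64(-0.0018))
case (np.float64(0.061), np.float64(0.0113))
case (np.float64(0.0626), np.float64(-0.0245))
tcp (np.float64(-0.0204), np.float64(-0.0011))
rail -y (np.float64(-0.0549), np.float64(-0.0266))
rail -y (np.float64(0.0683), np.float64(-0.025))
```

View pics/k.png

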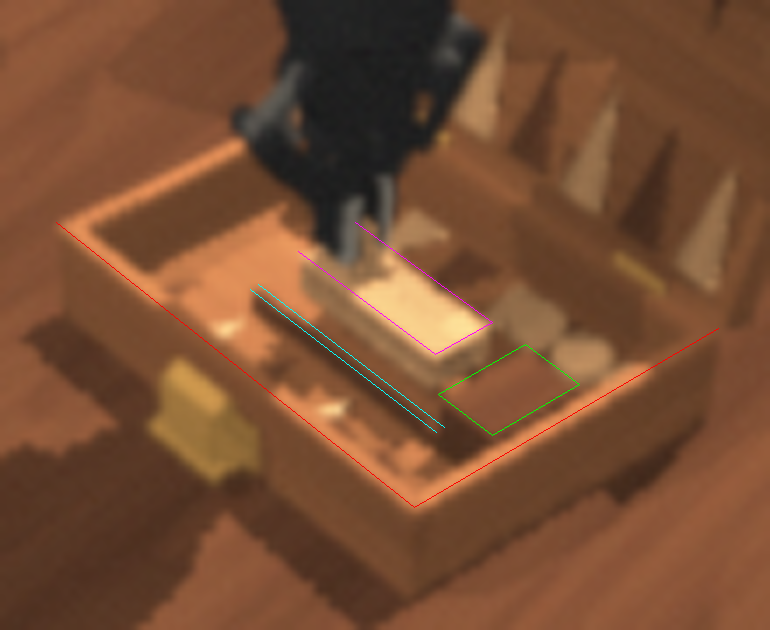

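View pics/k2.png

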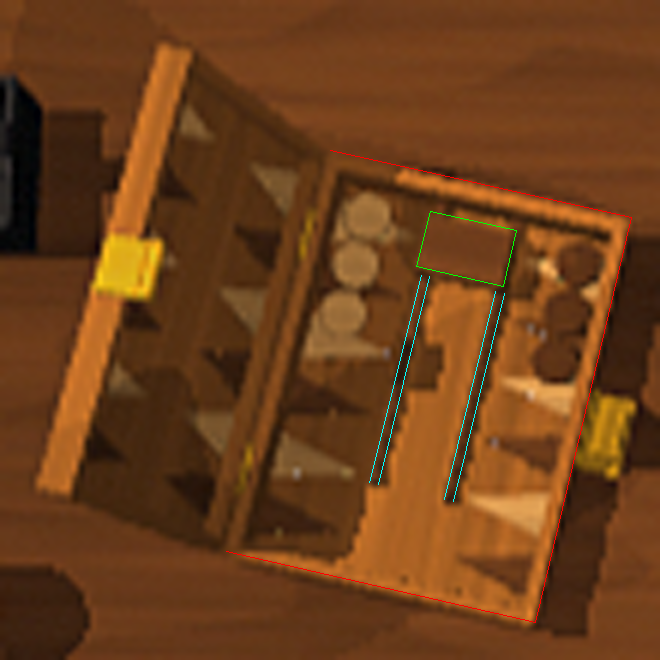

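Call:
servo_tool([
  [[0,1,4,0,0,0],[0,0,6,0,0,0],[0,0,4,0,0,0],[0,0,3,0,0,0],[0,0,0,0,0,0]],
])

```text
time: 14.8
ee_pos: [0.4612, 0.1093, 0.0581]
tcp_rot: [-180.0, -0.0, 168.5]
wrist_force: [-0.1, -0.1, -0.3]
opening: 0.0105
```

```bash
python3 go.py .4617 .1092 .0535 168.5
```

```text
t 14.8 pos [0.4612 0.1093 0.0581] rot [-1.7999e+02 -5.0000e-02  1.6853e+02] F [-0.1 -0.1 -0.3] open 0.0105
shift mm tool axes [-0.5 -0.   4.6] turn [-0.    -0.001  0.   ]
```

Call:
servo_tool([
  [[0,0,2,0,0,0],[0,0,1.5,0,0,0],[0,0,1,0,0,0],[0,0,0,0,0,0]],
])

```text
time: 15.2
ee_pos: [0.4616, 0.1094, 0.0542]
tcp_rot: [180.0, 0.0, 168.5]
wrist_force: [-1.2, 0.7, 0.3]
opening: 0.0107
```

```bash
python3 go.py .4617 .1092 .0535 168.5;  python3 - <<'E'
from h import *
d=cams("l")
a=d["scene"]["color"][130:220,285:395,::-1]
cv2.imwrite("pics/l_c.png",cv2.resize(a,None,fx=7,fy=6.67,interpolation=2))
E
```

```text
t 15.2 pos [0.4616 0.1094 0.0542] rot [179.98   0.   168.53] F [-1.2  0.7  0.3] open 0.0107
shift mm tool axes [-0.1 -0.2  0.7] turn [0. 0. 0.]
```

View pics/l_c.png

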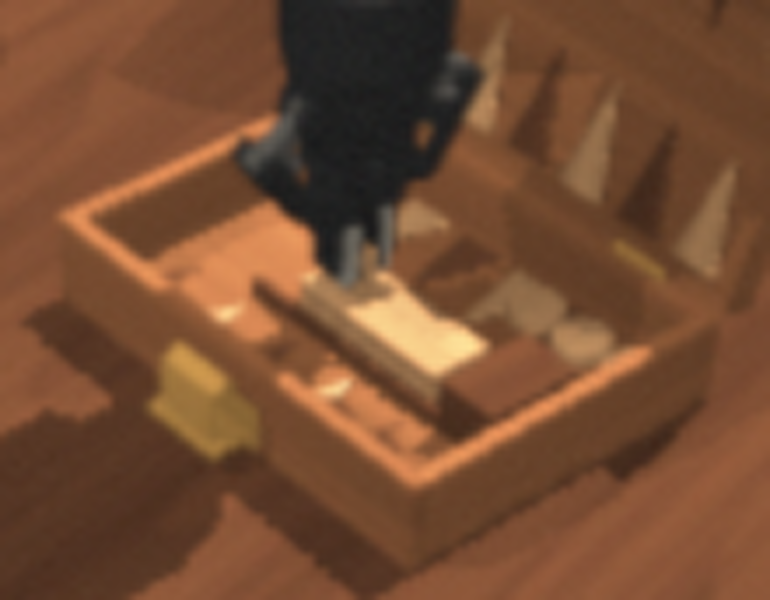

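Call:
servo_tool([
  [[-5,0,0,0,0,0],[-10,0,0,0,0,0],[-10,0,0,0,0,0],[-5,0,0,0,0,0],[0,0,0,0,0,0]],
])

```text
time: 15.8
ee_pos: [0.4922, 0.1032, 0.0542]
tcp_rot: [180.0, 0.0, 168.5]
wrist_force: [3.1, 0.1, 2.9]
opening: 0.0105
```

Call:
servo_tool([
  [[-6,0,0,0,0,0],[-8,0,0,0,0,0],[-5,0,0,0,0,0],[-3,0,0,0,0,0],[0,0,0,0,0,0]],
])

```text
time: 16.3
ee_pos: [0.5132, 0.0989, 0.0542]
tcp_rot: [180.0, 0.0, 168.5]
wrist_force: [-0.9, 0.7, 3.9]
opening: 0.0109
```

```bash
python3 go.py .5173 .0978 .0535 168.5;  python3 - <<'E'
from h import *
d=cams("m")
a=d["scene"]["color"][130:220,285:395,::-1]
cv2.imwrite("pics/m_c.png",cv2.resize(a,None,fx=7,fy=6.67,interpolation=2))
E
```

```text
t 16.3 pos [0.5132 0.0989 0.0542] rot [1.7998e+02 2.0000e-02 1.6851e+02] F [-0.9  0.7  3.9] open 0.0109
shift mm tool axes [-4.2 -0.3  0.7] turn [0. 0. 0.]
```

View pics/m_c.png

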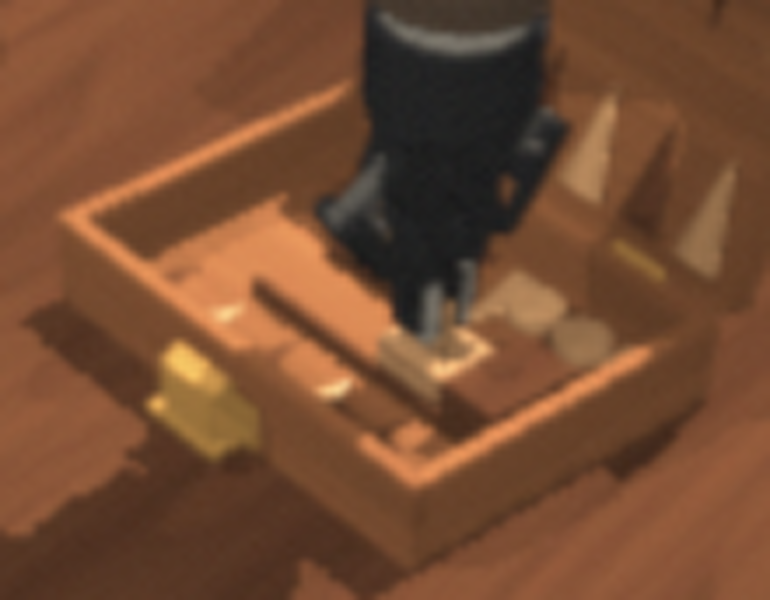

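Call:
servo_tool([
  [[-2,0,0,0,0,0],[-2,0,0,0,0,0],[-1,0,0,0,0,0],[0,0,0,0,0,0]],
])

```text
time: 16.8
ee_pos: [0.5173, 0.0981, 0.0543]
tcp_rot: [180.0, -0.0, 168.5]
wrist_force: [-4.5, 0.5, 5.4]
opening: 0.0111
```

Call:
servo_tool([
  [[-1,0,0,0,0,0],[-1,0,0,0,0,0],[0,0,0,0,0,0]],
])

```text
time: 17.1
ee_pos: [0.5192, 0.0977, 0.0542]
tcp_rot: [180.0, -0.0, 168.5]
wrist_force: [-4.3, 1.2, 5.7]
opening: 0.0103
```

Call:
servo_tool([
  [[-1,0,0,0,0,0],[-1,0,0,0,0,0],[0,0,0,0,0,0]],
])

```text
time: 17.4
ee_pos: [0.5193, 0.0977, 0.0542]
tcp_rot: [180.0, -0.3, 168.6]
wrist_force: [-15.5, 3.8, 12.4]
opening: 0.0108
```

```bash
python3 go.py .5173 .0978 .0535 168.5;  python3 - <<'E'
from h import *
d=cams("n")
a=d["scene"]["color"][130:220,285:395,::-1]
cv2.imwrite("pics/n_c.png",cv2.resize(a,None,fx=7,fy=6.67,interpolation=2))
E
```

```text
t 17.4 pos [0.5193 0.0977 0.0542] rot [179.98  -0.27 168.56] F [-15.5   3.8  12.4] open 0.0108
shift mm tool axes [ 2.  -0.3  0.7] turn [ 0.    -0.005  0.001]
```

View pics/n_c.png

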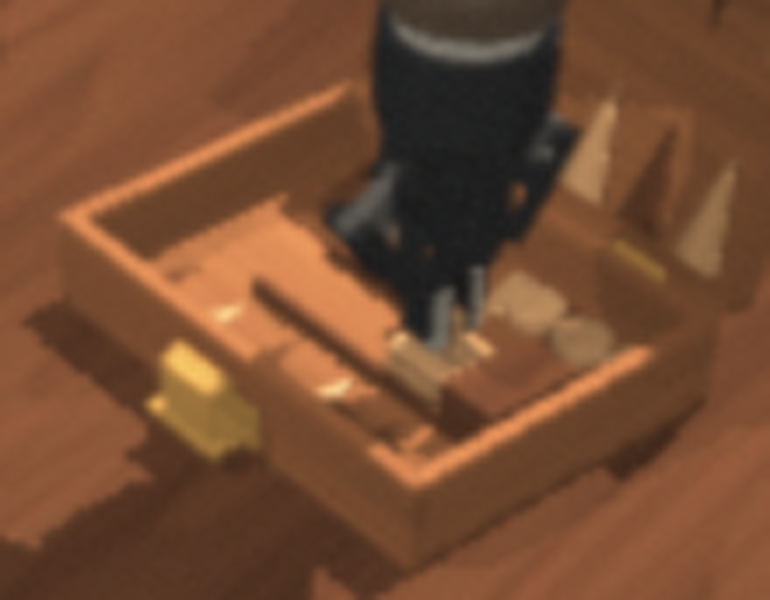

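Call:
servo_tool([
  [[1.2,0,0,0,0,0],[0,0,0,0,0,0],[0,0,0,0,0,0]],
])

```text
time: 17.8
ee_pos: [0.5192, 0.0977, 0.0542]
tcp_rot: [180.0, -0.1, 168.5]
wrist_force: [-8.9, 1.4, 9.2]
opening: 0.0104
```

Call:
servo_tool([
  [[0,0,0,0,0,0],[0,0,0,0,0,0],[0,0,0,0,0,0]],
], gripper=34)

```text
time: 18.1
ee_pos: [0.5203, 0.0974, 0.0538]
tcp_rot: [180.0, -0.0, 168.5]
wrist_force: [0.8, 0.8, -0.6]
opening: 0.034
```

Call:
servo_tool([
  [[0,0,-10,0,0,0],[0,0,-30,0,0,0],[0,0,-40,0,0,0],[0,0,-50,0,0,0],[0,0,-50,0,0,0]],
])

```text
time: 18.6
ee_pos: [0.5197, 0.0973, 0.2365]
tcp_rot: [180.0, 0.0, 168.5]
wrist_force: [1.2, 1.0, 0.2]
opening: 0.0338
```

```bash
python3 go.py .5173 .0978 .0535 168.5;  python3 - <<'E'
from h import *
d=cams("o")
a=d["scene"]["color"][130:220,285:395,::-1]
cv2.imwrite("pics/o_c.png",cv2.resize(a,None,fx=7,fy=6.67,interpolation=2))
E
```

```text
t 18.6 pos [0.5197 0.0973 0.2365] rot [179.99   0.   168.52] F [1.2 1.  0.2] open 0.0338
shift mm tool axes [  2.5  -0.  183. ] turn [0. 0. 0.]
```

View pics/o_c.png

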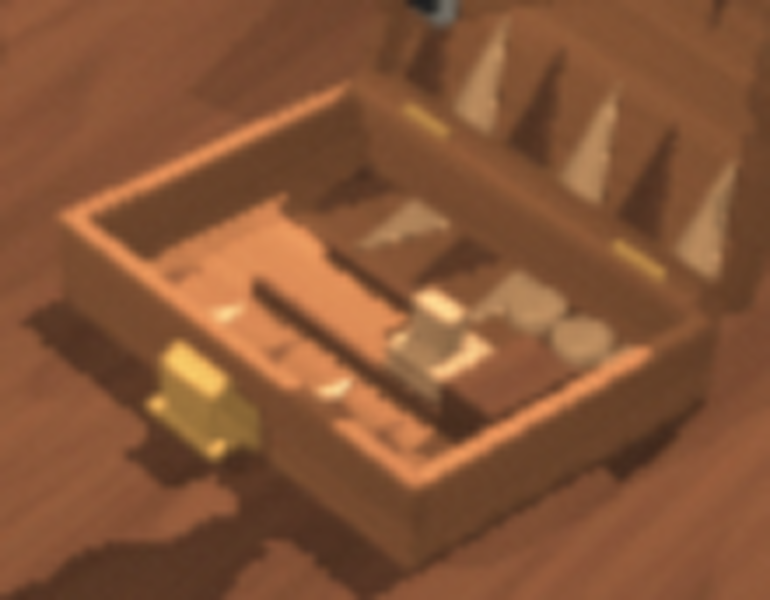

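Call:
servo_tool([
  [[0,0,-25,0,0,0],[0,0,-40,0,0,0],[10,10,-10,0,0,0],[10,30,0,0,0,0],[10,40,0,0,0,0]],
], gripper=0)

```text
time: 19.2
ee_pos: [0.5065, 0.182, 0.3103]
tcp_rot: [179.9, 0.1, 168.4]
wrist_force: [0.9, -0.0, 0.7]
opening: -0.0003
```

Call:
servo_tool([
  [[9,45,0,0,0,0],[0,45,0,0,0,0],[0,25,0,0,0,0],[0,10,0,0,0,0],[0,0,0,0,0,0]],
])

```text
time: 19.7
ee_pos: [0.5225, 0.307, 0.3085]
tcp_rot: [-180.0, -0.1, 168.6]
wrist_force: [0.6, -0.4, -0.5]
opening: 0.0001
```

```bash
python3 go.py .5212 .3012 .21 168.5;  python3 - <<'E'
from fit import *
d=cams("p")
q=np.array([.4813,.1052,-.2007])
def tobox(X): 
    dx=X[0]-q[0];dy=X[1]-q[1];c,s=np.cos(q[2]),np.sin(q[2]); return (round(c*dx+s*dy,4),round(-s*dx+c*dy,4))
print("fin",tobox(atz(d["scene"],347.9,176,.051)),"expect .037,0")
for v in (155,232): print("holder",tobox(atz(d["top"],138/2.66+160,v/2.66+110,.06)))
a=d["scene"]["color"][40:220,255:455,::-1];b=d["top"]["color"][145:265,155:315,::-1]
cv2.imwrite("pics/p_c.png",np.hstack([cv2.resize(a,(400,360),interpolation=2),cv2.resize(b,(400,360),interpolation=2)]))
E
```

```text
t 19.7 pos [0.5225 0.307  0.3085] rot [-1.7997e+02 -5.0000e-02  1.6861e+02] F [ 0.6 -0.4 -0.5] open 0.0001
shift mm tool axes [ 0.  -5.9 98.5] turn [-0.001 -0.001  0.002]
fin (np.float64(0.0413), np.float64(-0.0028)) expect .037,0
holder (np.float64(0.1218), np.float64(0.2627))
holder (np.float64(0.022), np.float64(0.2353))
```

View pics/p_c.png

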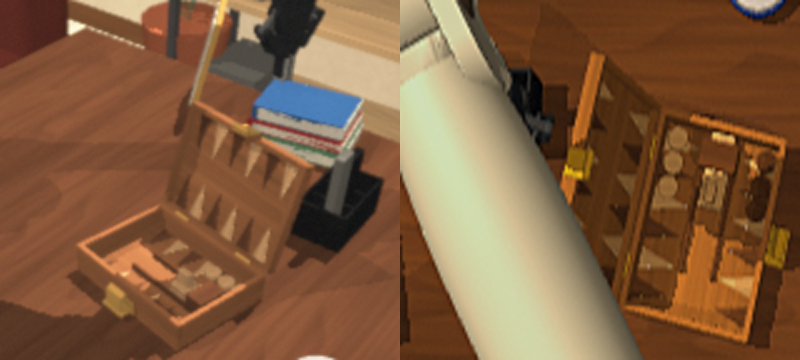

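Call:
servo_tool([
  [[0,0,20,0,0,0],[0,0,35,0,0,0],[0,0,30,0,0,0],[0,0,13,0,0,0],[0,0,0,0,0,0]],
])

```text
time: 20.3
ee_pos: [0.5222, 0.3047, 0.2101]
tcp_rot: [-179.9, -0.1, 168.5]
wrist_force: [-0.7, 0.4, -0.0]
opening: 0.0001
```

Call:
servo_tool([
  [[0,-8,0,0,0,0],[0,-10,0,0,0,0],[0,-10,0,0,0,0],[0,-10,0,0,0,0],[0,-10,0,0,0,0]],
])

```text
time: 20.8
ee_pos: [0.5133, 0.2584, 0.2121]
tcp_rot: [179.9, 0.1, 168.5]
wrist_force: [-0.1, 1.8, 2.2]
opening: -0.0003
```

```bash
python3 go.py .489 .1435 .21 168.5;  python3 - <<'E'
from fit import *
p=bot.camera("scene")
a=p["color"][40:220,255:455,::-1]
cv2.imwrite("pics/r_c.png",cv2.resize(a,(600,540),interpolation=2))
E
```

```text
t 20.8 pos [0.5133 0.2584 0.2121] rot [1.7991e+02 6.0000e-02 1.6852e+02] F [-0.1  1.8  2.2] open -0.0003
shift mm tool axes [   0.9 -117.5    1.9] turn [0.002 0.001 0.   ]
```

View pics/r_c.png

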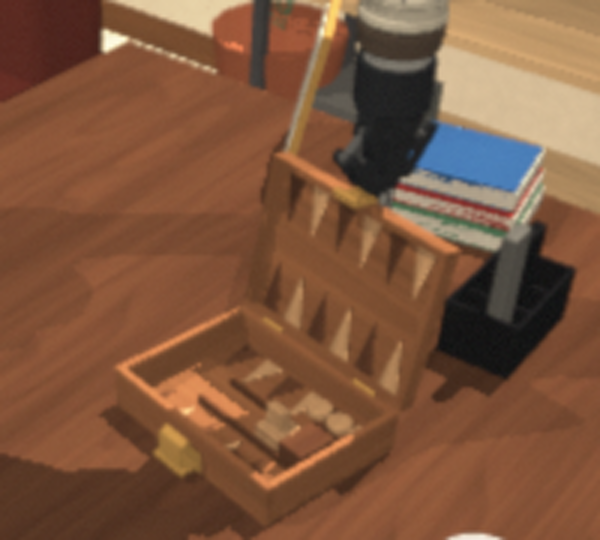

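Call:
servo_tool([
  [[0,-12,0,0,0,0],[0,-12,0,0,0,0],[0,-12,0,0,0,0],[0,-12,0,0,0,0],[0,-12,0,0,0,0]],
])

```text
time: 21.35
ee_pos: [0.5015, 0.1997, 0.2127]
tcp_rot: [179.9, 0.1, 168.5]
wrist_force: [0.1, 0.1, 2.2]
opening: 0.0003
```

Call:
servo_tool([
  [[0,-12,0,0,0,0],[0,-12,0,0,0,0],[0,-12,0,0,0,0],[0,-12,0,0,0,0],[0,-12,0,0,0,0]],
])

```text
time: 21.85
ee_pos: [0.489, 0.1404, 0.2109]
tcp_rot: [-180.0, -0.0, 168.5]
wrist_force: [0.1, -0.2, -0.3]
opening: -0.0001
```

```bash
python3 go.py .4634 .017 .21 168.5;  python3 - <<'E'
from fit import *
p=bot.camera("scene")
a=p["color"][40:220,255:455,::-1]
cv2.imwrite("pics/s_c.png",cv2.resize(a,(600,540),interpolation=2))
E
```

```text
t 21.85 pos [0.489  0.1404 0.2109] rot [-1.7999e+02 -4.0000e-02  1.6852e+02] F [ 0.1 -0.2 -0.3] open -0.0001
shift mm tool axes [   0.5 -126.     0.9] turn [-0.    -0.001  0.   ]
```

View pics/s_c.png

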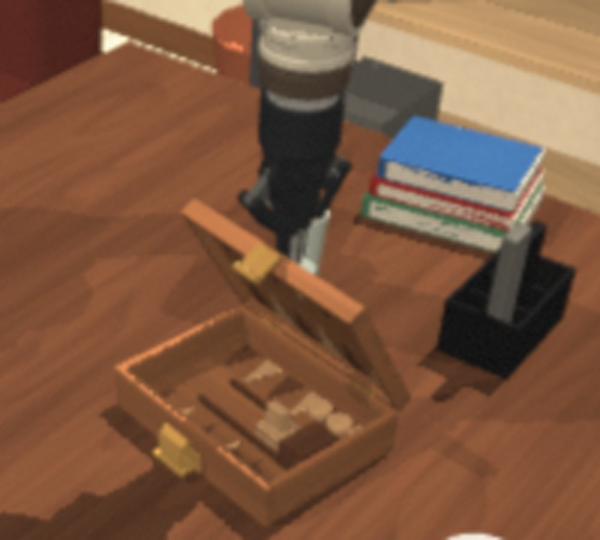

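Call:
servo_tool([
  [[0,0,-20,0,0,0],[0,0,-30,0,0,0],[0,-10,-10,0,0,0],[0,-25,0,0,0,0],[0,-35,0,0,0,0]],
])

```text
time: 22.4
ee_pos: [0.4753, 0.0724, 0.2709]
tcp_rot: [180.0, -0.0, 168.6]
wrist_force: [0.0, -0.4, -0.6]
opening: -0.0002
```

Call:
servo_tool([
  [[0,-30,0,0,0,0],[0,-16,0,0,0,0],[0,0,0,0,0,0],[0,0,0,0,0,0],[0,0,0,0,0,0]],
])

```text
time: 22.9
ee_pos: [0.4663, 0.0282, 0.2709]
tcp_rot: [180.0, -0.0, 168.5]
wrist_force: [0.9, -0.1, 0.7]
opening: 0.0001
```

```bash
python3 go.py .4653 .0268 .11 168.5;  python3 - <<'E'
from fit import *
p=bot.camera("scene")
a=p["color"][40:220,255:455,::-1]
cv2.imwrite("pics/t_c.png",cv2.resize(a,(600,540),interpolation=2))
E
```

```text
t 22.9 pos [0.4663 0.0282 0.2709] rot [ 1.7998e+02 -2.0000e-02  1.6855e+02] F [ 0.9 -0.1  0.7] open 0.0001
shift mm tool axes [  0.6  -1.7 160.9] turn [ 0.    -0.     0.001]
```

View pics/t_c.png

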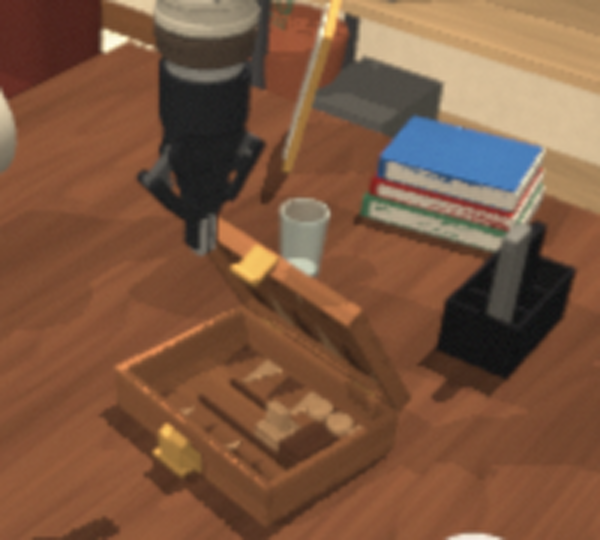

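Call:
servo_tool([
  [[0,0,0,0,0,0],[0,0,0,0,0,0],[0,0,0,0,0,0],[0,0,0,0,0,0],[0,0,0,0,0,0]],
])

```text
time: 23.45
ee_pos: [0.4662, 0.0278, 0.2711]
tcp_rot: [180.0, -0.0, 168.5]
wrist_force: [0.5, -0.4, 0.2]
opening: -0.0003
```

Call:
servo_tool([
  [[0,0,0,0,0,0],[0,0,0,0,0,0],[0,0,0,0,0,0],[0,0,0,0,0,0],[0,0,0,0,0,0]],
])

```text
time: 23.95
ee_pos: [0.4662, 0.0278, 0.2711]
tcp_rot: [180.0, -0.0, 168.5]
wrist_force: [0.2, 0.5, 0.7]
opening: 0.0002
```

```bash
python3 - <<'E'
from fit import *
p=bot.camera("scene")
a=p["color"][40:220,255:455,::-1]
cv2.imwrite("pics/u_c.png",cv2.resize(a,(600,540),interpolation=2))
E
```

```text
(no output)
```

View pics/u_c.png

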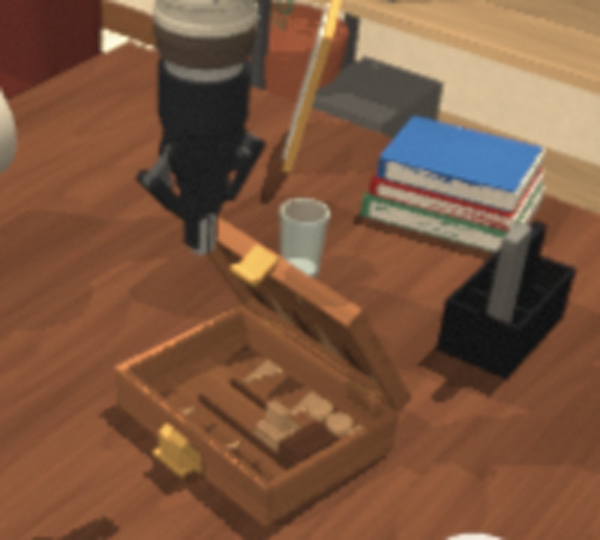

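Call:
servo_tool([
  [[0,20,0,0,0,0],[0,35,0,0,0,0],[0,40,0,0,0,0],[0,28,0,0,0,0],[0,0,0,0,0,0]],
])

```text
time: 24.5
ee_pos: [0.491, 0.151, 0.2704]
tcp_rot: [180.0, -0.1, 168.7]
wrist_force: [-1.3, -0.0, -1.1]
opening: -0.0
```

Call:
servo_tool([
  [[0,0,20,0,0,0],[0,0,30,0,0,0],[0,0,10,0,0,0],[0,-6,5,0,0,0],[0,-10,0,0,0,0]],
])

```text
time: 25.0
ee_pos: [0.4873, 0.1321, 0.2063]
tcp_rot: [180.0, -0.0, 168.5]
wrist_force: [0.6, 0.2, 0.8]
opening: 0.0003
```

Call:
servo_tool([
  [[0,-12,0,0,0,0],[0,-12,2,0,0,0],[0,-12,4,0,0,0],[0,-12,4,0,0,0],[0,-12,6,0,0,0]],
])

```text
time: 25.5
ee_pos: [0.4754, 0.0727, 0.19]
tcp_rot: [180.0, 0.0, 168.5]
wrist_force: [0.2, -0.3, -0.1]
opening: -0.0001
```

```bash
python3 go.py .4653 .0268 .11 168.5;python3 - <<'E'
from fit import *
p=bot.camera("scene")
a=p["color"][40:220,255:455,::-1]
cv2.imwrite("pics/v_c.png",cv2.resize(a,(600,540),interpolation=2))
E
```

```text
t 25.5 pos [0.4754 0.0727 0.19  ] rot [1.7998e+02 2.0000e-02 1.6851e+02] F [ 0.2 -0.3 -0.1] open -0.0001
shift mm tool axes [  0.8 -47.   80. ] turn [0. 0. 0.]
```

View pics/v_c.png

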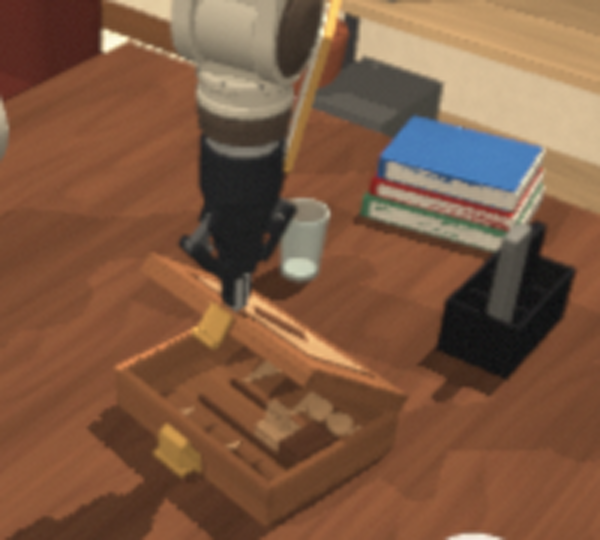

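Call:
servo_tool([
  [[0,0,-20,0,0,0],[0,-15,0,0,0,0],[0,-22,0,0,0,0],[0,-10,0,0,0,0],[0,0,0,0,0,0]],
])

```text
time: 26.05
ee_pos: [0.4659, 0.0266, 0.2098]
tcp_rot: [180.0, -0.0, 168.4]
wrist_force: [0.2, 1.2, -1.1]
opening: -0.0001
```

Call:
servo_tool([
  [[0,0,0,0,0,0],[0,0,0,0,0,0],[0,0,0,0,0,0],[0,0,0,0,0,0],[0,0,0,0,0,0]],
])

```text
time: 26.55
ee_pos: [0.4663, 0.0281, 0.2101]
tcp_rot: [180.0, -0.0, 168.6]
wrist_force: [-0.0, 0.1, -0.1]
opening: 0.0
```

```bash
python3 go.py .4653 .0268 .11 168.5;python3 - <<'E'
from fit import *
p=bot.camera("scene")
a=p["color"][40:220,255:455,::-1]
cv2.imwrite("pics/w_c.png",cv2.resize(a,(600,540),interpolation=2))
E
```

```text
t 26.55 pos [0.4663 0.0281 0.2101] rot [ 1.7998e+02 -1.0000e-02  1.6855e+02] F [-0.   0.1 -0.1] open 0.0
shift mm tool axes [  0.7  -1.5 100.1] turn [ 0.    -0.     0.001]
```

View pics/w_c.png

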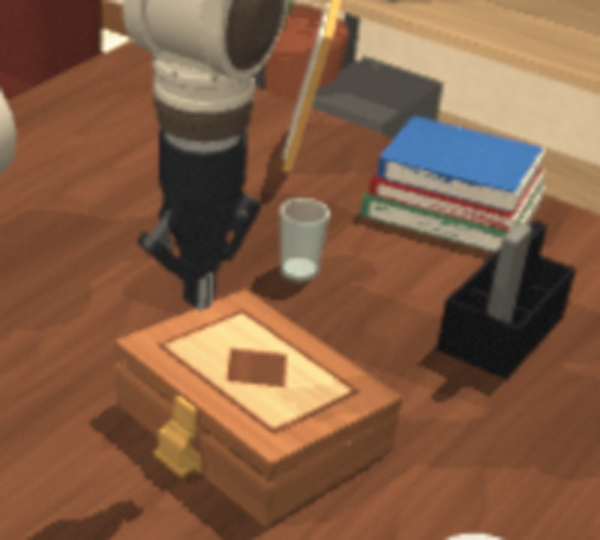

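Call:
servo_tool([
  [[0,0,20,0,0,0],[0,0,35,0,0,0],[0,0,28,0,0,0],[0,0,12,0,0,0],[0,0,0,0,0,0]],
])

```text
time: 27.1
ee_pos: [0.4654, 0.0278, 0.1139]
tcp_rot: [-180.0, -0.2, 168.5]
wrist_force: [0.3, -0.3, 1.0]
opening: -0.0002
```

Call:
servo_tool([
  [[0,0,3,0,0,0],[0,0,3,0,0,0],[0,0,3,0,0,0],[0,0,2,0,0,0],[0,0,0,0,0,0]],
])

```text
time: 27.6
ee_pos: [0.4662, 0.0278, 0.1041]
tcp_rot: [180.0, -0.0, 168.5]
wrist_force: [-0.0, -0.0, -0.1]
opening: 0.0001
```

Call:
servo_tool([
  [[0,0,3,0,0,0],[0,0,3,0,0,0],[0,0,3,0,0,0],[0,0,1,0,0,0],[0,0,0,0,0,0]],
])

```text
time: 28.1
ee_pos: [0.4664, 0.0271, 0.095]
tcp_rot: [-179.9, 0.1, 168.5]
wrist_force: [-1.8, -5.9, 7.0]
opening: 0.0
```

Call:
servo_tool([
  [[0,0,2,0,0,0],[0,0,2,0,0,0],[0,0,1.5,0,0,0],[0,0,1.5,0,0,0],[0,0,0,0,0,0]],
])

```text
time: 28.6
ee_pos: [0.4662, 0.0279, 0.0887]
tcp_rot: [180.0, 0.1, 168.5]
wrist_force: [-6.0, -1.1, 18.3]
opening: -0.0002
```

```bash
python3 go.py .4653 .0268 .089 168.5
```

```text
t 28.6 pos [0.4662 0.0279 0.0887] rot [1.7997e+02 5.0000e-02 1.6853e+02] F [-6.  -1.1 18.3] open -0.0002
shift mm tool axes [ 0.7 -1.3 -0.3] turn [0.001 0.001 0.   ]
```

Call:
servo_tool([
  [[0,0,1,0,0,0],[0,0,0,0,0,0],[0,0,-5,0,0,0],[0,0,-20,0,0,0],[0,0,-40,0,0,0]],
])

```text
time: 29.1
ee_pos: [0.4647, 0.0279, 0.149]
tcp_rot: [-179.9, -0.3, 168.5]
wrist_force: [0.6, 0.4, 0.4]
opening: -0.0
```

Call:
servo_tool([
  [[0,0,-45,0,0,0],[0,0,-45,0,0,0],[30,0,0,0,0,0],[45,0,0,0,0,0],[30,0,0,0,0,0]],
])

```text
time: 29.6
ee_pos: [0.3616, 0.0489, 0.2411]
tcp_rot: [180.0, -0.0, 168.5]
wrist_force: [0.8, -0.4, 1.7]
opening: -0.0
```

Call:
servo_tool([
  [[0,0,0,0,0,0],[0,0,0,0,0,0],[0,0,0,0,0,0],[0,0,0,0,0,0],[0,0,0,0,0,0]],
])

```text
time: 30.1
ee_pos: [0.3638, 0.0486, 0.2408]
tcp_rot: [-180.0, -0.1, 168.5]
wrist_force: [0.1, 0.4, -0.3]
opening: -0.0001
```

```bash
python3 go.py .4653 .0268 .089 168.5;python3 - <<'E'
from fit import *
d=cams("z"); p=d["scene"]
q=np.array([.4813,.1052,-.2007])
a=p["color"][115:225,280:400,::-1]
im=cv2.resize(a,None,fx=6,fy=6,interpolation=2); im0=im.copy()
for th,col in((0,(0,255,0)),(.07,(0,0,255))):
    P=np.array([(proj(p,T(q,lid(X,n,th)))-[280,115])*6 for X,n in((-.12,0),(-.12,.02),(.12,.02),(.12,0),(-.12,0))]).astype(np.int32)
    cv2.polylines(im,[P],False,col,1)
cv2.imwrite("pics/z_c.png",im); cv2.imwrite("pics/z_d.png",im0)
E
```

```text
t 30.1 pos [0.3638 0.0486 0.2408] rot [-1.800e+02 -6.000e-02  1.685e+02] F [ 0.1  0.4 -0.3] open -0.0001
shift mm tool axes [-104.    -1.1  151.6] turn [-0.    -0.001 -0.   ]
```

View pics/z_c.png

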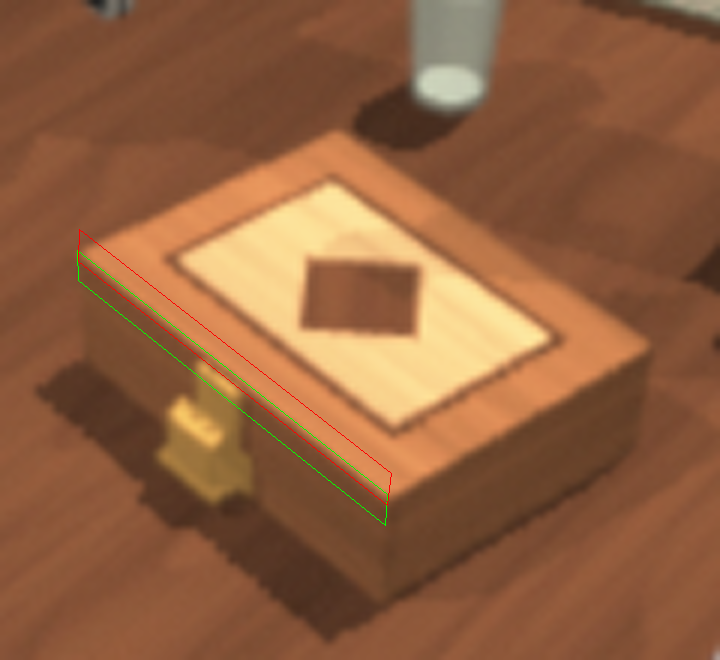

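View pics/z_d.png

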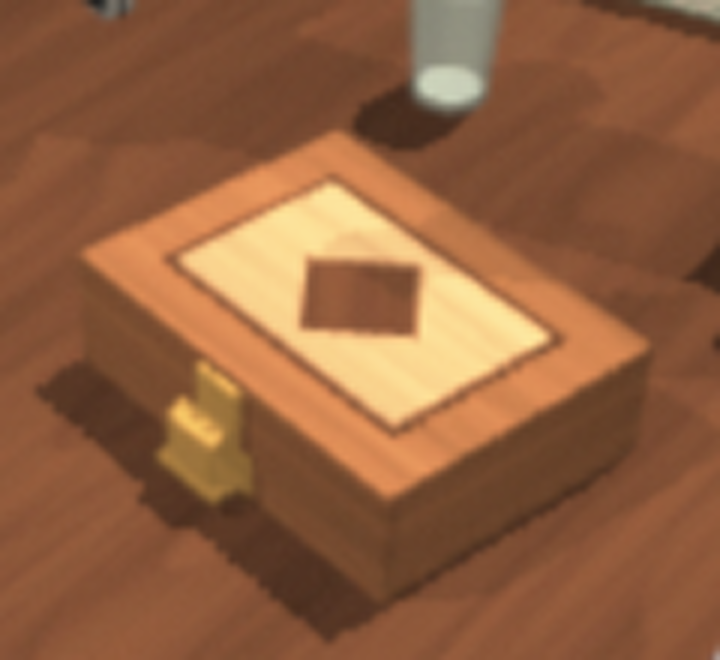

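View pics/z_scene.png

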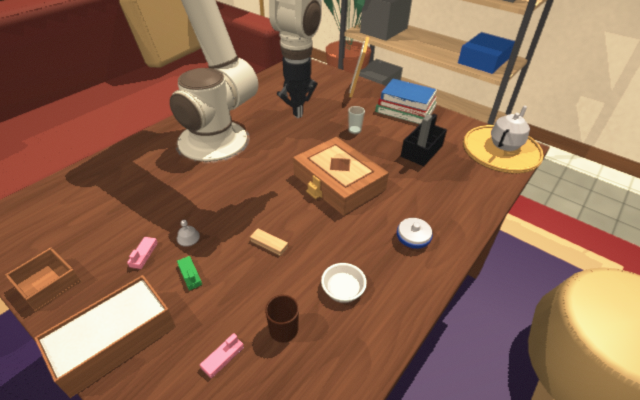

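```bash
python3 -c "
from workcell import bot
print(bot.job_done())"
```

```text
the job is handed in; nothing more can be done
None
```

The dice case is home under the bridge, the lid is shut and looks latched, and the job is handed in. The clock read about 30 s at my last check, against the 64 s limit. No verdict was reported.

**What I did**
- My first grasp ran into the last joint's limit over the box. I put the case back on the table, regripped it with the tool turned half a turn, and carried on.
- I set the case in the channel and slid it plain end first until it stopped against the end wall, at about 15 N.
- I pushed the lid over from behind. It stayed where it was after the first push, so I pushed it further before it sank shut.
- I then pressed its latch edge down to the shut height, at about 18 N, and backed the arm off.

**Last checks**
- **Lid:** after I let go, its edge in the scene picture lay on the predicted line for 0 rad, clearly not on the 0.07 rad line. The tab appeared to sit behind the catch. I had no direct reading of either joint.
- **Case:** before the lid closed, the fin stood short of the bridge, as it should when the case is home. A rough one-picture estimate put the fin about 4 mm further in and 3 mm off the centre line compared with nominal. The wall and the rails don't allow it to be that far in, so I put the difference down to picking error. I could not see the case again once the lid was shut.
- **Surroundings:** the bystanders look unmoved in the last picture, though I did not measure them. The arm was clear of everything, with the wrist force near zero.

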